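# Stack a toroidal transformer and its mounting parts on the chassis stud

## Robot

A 6-joint arm with a two-finger parallel gripper is mounted at the origin on the work surface. World frame = base frame: x ahead of the robot, y to its left, z up, the work surface at z = 0. Lengths are in m, angles in rad, forces in N, time in s.
With the tool pointing down it reaches from about 0.3 to 0.875 m from the base axis. Payload 6.4 kg.
Tool frame: the origin (TCP) lies on the centre line of the jaws, within the pads' length; the fingertips stand 22 mm ahead of it and the grasp point (between the pads) lies 3 mm ahead of it; z points along the fingers, y is the direction in which the jaws open and shut (so a half turn about z gives the same grasp; the last joint's range is limited). The gripper opens to 85 mm and grips with 20 to 120 N. Pads are 22 mm wide; open, the fingers measure 114 mm over their backs; the gripper's body (76 mm by 85 mm) begins 54 mm behind the grasp point. The pads swing forward as they close: fully open they stand 13 mm farther back than shut.
Start: joints at [1.013, 0.181, 1.607, -0, 1.354, -0.206], TCP at [0.198, 0.54, 0.253] pointing down, gripper open.
Joint ranges: [-2.99, 2.99], [-0.89, 2.07], [0.3, 2.58], [-1.14, 4.28], [0, 2.63], [-3.12, 3.12]. Speed limits (rad/s): [2.57, 2.57, 3.01, 3.14, 3.14, 3.14].

## Interface

Orientations are given as [roll, pitch, yaw] about the fixed x, y, z axes, in that order (R = Rz(yaw) Ry(pitch) Rx(roll)).
In Python, from bench import manip, cams gives the robot as it stands.
- The arm moves only by the tool jog_arm, never from a script. Its arguments are lists of equal length, an entry for each row: "dp": the shift along the tool's x, y, z in mm, a list of three; "spin": the turn about the tool's z in degrees; "fingers": the opening, from 0 (shut) to 1 (fully open). In form: {"dp": [[tx, ty, tz], ...], "spin": [spin, ...], "fingers": [fingers, ...]}. A call has 1 to 10 rows; each row shifts and turns the commanded pose from where the row before left it, along the tool's axes as they then stand; what a row does not reach is not made up. A row lasts 1/10 s, in which the tool goes at most 50 mm and 8.59 degrees, less where a joint would pass 70% of its speed; a pose out of reach is approached as far as the arm can. A call with a gripper value outside its range is refused whole. The fingers move at their own pace and stop on an object; the grip force is fixed at half the most. Time passes only in rows, so rows that do not move let the fingers close. It gives the time, the measured TCP pose, the force and the opening at its end, in the units of the state.
- manip.observe(): the state, without advancing time (a new reading comes with each control period).
- cams.camera(name): name is "scene" or "top" or "wrist"; returns a dict with "img" (384x512x3 uint8, blue, green, red), "fx", "fy", "cx", "cy" (pixels), "origin" and "rotation" of the camera in the world; the wrist camera has in their place "T_tool_cam" (4x4, takes a point from camera to tool coordinates, whose origin is the TCP and whose axes are the flange's). Camera axes: x right, y down, z forward; pixel columns grow to the right and rows downward; lengths in m; the calibration is good to about 2 mm. A picture is of the moment at which its call begins: read the wrist's pose just before it. There is no depth.
- manip.hand_in(): hands the job in, once; it reports no verdict.
The state is a dict: "time_s": time; "joint_pos": joint angles; "dq": joint speeds; "tau": joint torques, N m; "tcp_pos": TCP position; "tcp_rot": TCP orientation; "contact_force": force on the tool from outside, world axes, zero at the start; "torque": the same for the moment, N m; "grip_width": finger opening in m.
Only numpy, scipy, OpenCV 4.12 (cv2) and the standard library are available. Lean on these libraries where they do the work, as an engineer would, in place of code of your own. Each camera call takes 0.05 s, during which the arm holds its last target.

## Task

Mount the toroidal transformer on the threaded stud of the power supply chassis, ready for its nut: thread onto the stud, each lying flat on the one before, the wide black rubber pad first, then the yellow transformer with its solder tags facing the green terminal strip, then the red fibre disc, and last the steel cup washer, domed side up as it lies now. Lower the transformer into place rather than dropping it, leave the multimeter and the nut driver where they are, and let go of everything.

Things in the scene. Friction and masses are not known exactly. Their poses are not given: they have to be found in the camera images.
- pad (a point): Black hard rubber pad, a stiff flat ring 60 mm across and 6 mm thick with an 18 mm hole, loose on the bench. The point is its centre, 3 mm above its underside; z is its axis.
- transformer (a point): Yellow taped toroidal transformer, a ring 60 mm across, 25 mm tall, with a 22 mm hole, 0.3 to 0.4 kg, loose on the bench. The point is its centre, half-way up (12.5 mm above its underside); z is its axis, upwards; x points from the centre to its black tag strip (22 mm wide) with four brass solder tags, which stands out to 40 mm from the centre: grip it along y, clear of the tags.
- fibre (a point): Red fibre insulating disc, a rigid flat ring 52 mm across and 6 mm thick with an 18 mm hole, loose on the bench. The point is its centre, 3 mm above its underside; z is its axis.
- dish (a point): Steel cup washer, 48 mm across and 9 mm tall with a 15 mm hole, loose on the bench, lying domed side up as it is to be fitted: its outer rim is upright for the lowest 5 mm, the dome above it tapers inwards. The point is on its axis, half-way up (4.5 mm above its underside); z is its axis and points up.
- stud (a point): Threaded stud, yellow-plated, 8 mm thick, upright on a grey metal chassis pan (220 x 150 mm, 20 mm high, fixed). The point is its foot, on its axis at the chassis top; it rises 56 mm (tip tapered; the whole stack is 46 mm tall). z points up, x along the chassis from the stud to the green terminal strip. The top is bare for 80 mm towards the strip, 65 mm the other way and 75 mm to each side.
- terminals: Green terminal strip, 14 x 60 x 14 mm, with six screws, fixed on the chassis 90 mm from the stud; its origin is the centre of its underside, on the chassis top. Behind it stand a black rectifier and two blue capacitors 33 mm tall. The transformer's tags are to face it.
- meter: Bystander: orange and black hand-held multimeter, 180 x 85 x 40 mm, lying on the bench; origin at the centre of its underside, x along its length. Leave it where it is.
- nut_driver: Bystander: nut driver with a red handle, 240 mm long and 26 mm thick, lying on the bench; the origin is 125 mm from the handle's end, under its axis at bench level, x from handle to socket. Leave it where it is.
Things that resemble listed ones, but are neither listed nor needed, are in the scene too. Leave any pink or turquoise look-alike of the part that bears dish alone.

How it is judged:
By the outcome, as a careful person would: the job done as asked, in the order asked, and still so for the second after the job is handed in, with the robot touching nothing.
It also fails if it takes over 99 s, if anything falls off the work surface, if the arm or the gripper's body presses on something with over 40 N, if the wrist force passes 120 N, or if a joint passes its speed limit or range.

## Working session

There is one attempt and no reset: what is moved stays moved. The work goes in short steps, Python scripts to look and compute and a tool call to move; the robot and the scene stay as the last step left them, time stands still between calls to the robot, and variables do not carry over. Pictures are saved under pics/ and viewed, and the job is handed in when it is done.

Besides the shell and the picture viewer there is one more tool, called after ">>>" as name([rows], argument=value, ...), one row to a line, values as JSON. jog_arm: Moves the arm, as the interface text tells. Its arguments: {"type":"object","properties":{"dp":{"type":"array","items":{"type":"array","items":{"type":"number"}}},"spin":{"type":"array","items":{"type":"number"}},"fingers":{"type":"array","items":{"type":"number"}}},"required":["dp","spin","fingers"]}

```bash
mkdir -p pics; ls; cat > h.py <<'E'
import numpy as np, cv2
from bench import manip, cams
def snap(n,f):
    s=manip.observe(); c=cams.camera(n); cv2.imwrite('pics/'+f,c['img']); return s,c
E
python3 - <<'E'
from h import *
s=manip.observe(); print(s)
for n in ['scene','top','wrist']:
    s,c=snap(n,n+'0.png'); print(n,{k:v for k,v in c.items() if k!='img'})
E
```

```text
pics
{'time_s': 0.0, 'joint_pos': array([ 1.01268202e+00,  1.81573937e-01,  1.60802062e+00,  1.10923261e-05,
        1.35381254e+00, -2.06341871e-01]), 'dq': array([ 0.00011067, -0.00035084, -0.00107039, -0.0011397 ,  0.0004824 ,
        0.0003227 ]), 'tau': array([ 4.96648936e-04, -4.44865179e+01, -3.51332545e+01, -3.54006406e-04,
        9.08314192e-03,  2.34636383e-05]), 'tcp_pos': array([0.19784189, 0.53933219, 0.25235954]), 'tcp_rot': array([-3.13981892e+00, -3.82341694e-04,  2.78981748e+00]), 'contact_force': array([0.19697411, 0.14002772, 0.32833998]), 'torque': array([ 0.03746581, -0.01958096, -0.02931285]), 'grip_width': 0.0853403244719257}
scene {'fx': 411.7377397122698, 'fy': 411.7377397122698, 'cx': 255.49560251209743, 'cy': 193.57717110387202, 'origin': array([1.07032292, 0.47757492, 0.95958947]), 'rotation': array([-2.48049845, -0.00351959,  2.29900824])}
top {'fx': 475.2519112238798, 'fy': 475.2519112238798, 'cx': 256.46018893444295, 'cy': 191.3601465389011, 'origin': array([0.36300949, 0.01540153, 1.7359909 ]), 'rotation': array([-3.02909284, -0.02026626, -1.5637665 ])}
wrist {'fx': 326.1418082518449, 'fy': 326.1418082518449, 'cx': 261.5817096992546, 'cy': 191.65861931515943, 'T_tool_cam': array([[-3.78438624e-04, -9.59037611e-01, -2.83278515e-01,
         7.33534821e-02],
       [ 9.99999870e-01, -2.65873242e-04, -4.35811859e-04,
         1.19808608e-04],
       [ 3.42643787e-04, -2.83278643e-01,  9.59037587e-01,
        -1.20860173e-01],
       [ 0.00000000e+00,  0.00000000e+00,  0.00000000e+00,
         1.00000000e+00]])}
```

View pics/scene0.png

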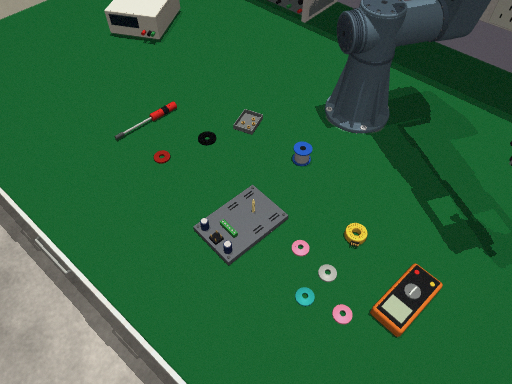

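View pics/top0.png

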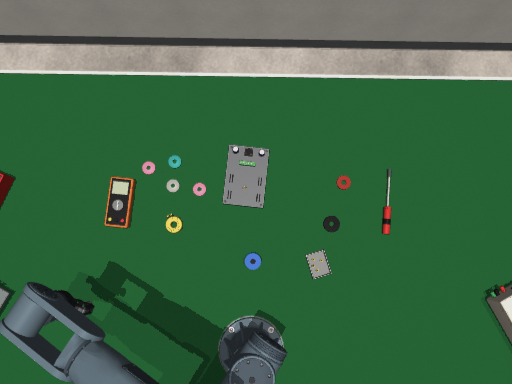

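View pics/wrist0.png

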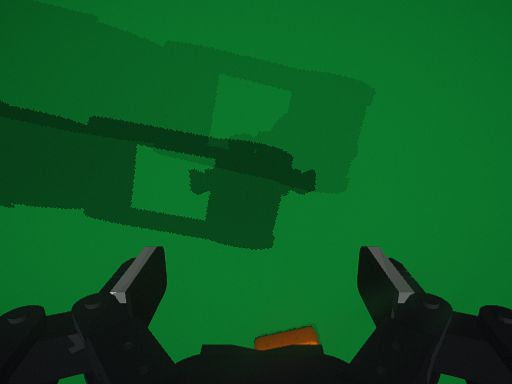

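The top view shows these candidates:
- **Cup washer:** grey ring at (173,186). The look-alikes are pink at (148,168) and (199,189) and turquoise at (175,161).
- **Transformer:** yellow at (174,225). The blue spool at (253,261) could be taken for it.
- **Pad:** black ring at (331,224).
- **Fibre:** red ring at (344,182). The red driver handle is at (387,220).
- **Stud:** about (244,187).

I choose the grey, yellow, black and red ones, and will check them in close crops.

```bash
cat >> h.py <<'E'
from scipy.spatial.transform import Rotation as Ro
def RT(c):
    return Ro.from_euler('xyz',c['rotation']).as_matrix(), np.array(c['origin'])
def wristRT(c,s):
    R=Ro.from_euler('xyz',s['tcp_rot']).as_matrix(); T=np.array(c['T_tool_cam'])
    return R@T[:3,:3], R@T[:3,3]+s['tcp_pos']
def ray(c,uv,P=None):
    R,o=P or RT(c); d=R@np.array([(uv[0]-c['cx'])/c['fx'],(uv[1]-c['cy'])/c['fy'],1.]); return o,d
def onz(c,uv,z,P=None):
    o,d=ray(c,uv,P); return o+d*(z-o[2])/d[2]
def proj(c,p,P=None):
    R,o=P or RT(c); q=R.T@(np.array(p)-o); return np.array([c['cx']+c['fx']*q[0]/q[2],c['cy']+c['fy']*q[1]/q[2]])
def tri(rays):
    A=np.zeros((3,3));b=np.zeros(3)
    for o,d in rays:
        d=d/np.linalg.norm(d);M=np.eye(3)-np.outer(d,d);A+=M;b+=M@o
    return np.linalg.solve(A,b)
E
python3 - <<'E'
from h import *
t=cv2.imread('pics/top0.png'); s=cv2.imread('pics/scene0.png')
a=cv2.resize(t[140:245,120:280],None,fx=5,fy=5,interpolation=cv2.INTER_CUBIC)
b=cv2.resize(s[180:330,190:370],None,fx=4,fy=4,interpolation=cv2.INTER_CUBIC)
d=cv2.resize(t[160:245,300:400],None,fx=6,fy=6,interpolation=cv2.INTER_CUBIC)
cv2.imwrite('pics/c1.png',a);cv2.imwrite('pics/c2.png',b);cv2.imwrite('pics/c3.png',d)
E
```

```text
(no output)
```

View pics/c1.png

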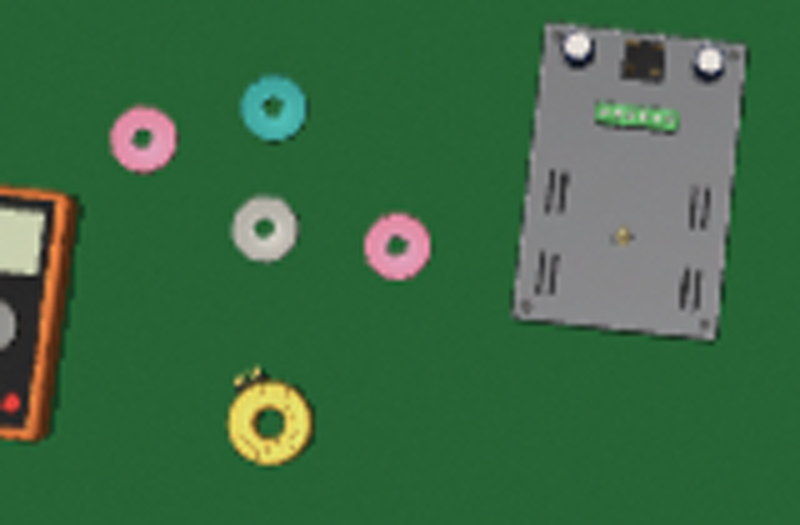

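View pics/c2.png

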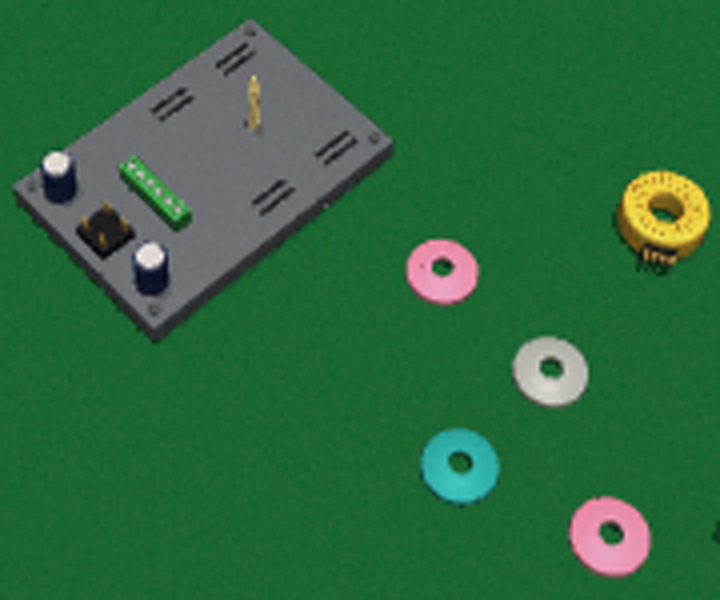

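View pics/c3.png

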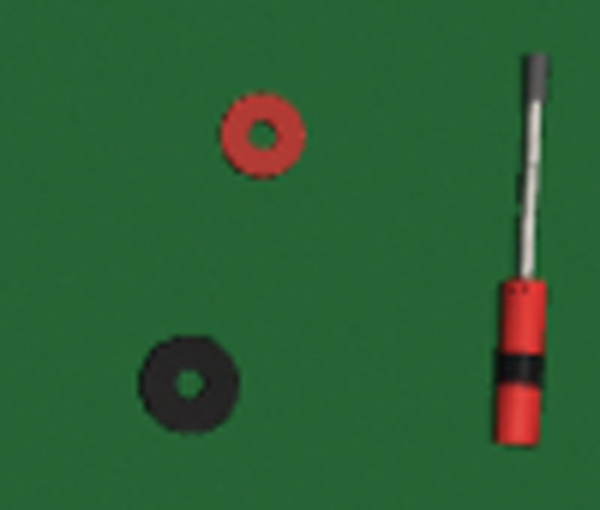

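The crops confirm the choice: the grey ring at top (173,186) is the cup washer and the yellow toroid's tags are at (170,215). The black ring (332,224) and red ring (344,182) each stand alone, and the stud tip is at (244.6,187).

```bash
python3 - <<'E'
from h import *
t=cams.camera('top'); sc=cams.camera('scene')
def blob(c,cond,roi):
    h=cv2.cvtColor(c['img'],cv2.COLOR_BGR2HSV).astype(int); m=cond(h[...,0],h[...,1],h[...,2]).astype(np.uint8)
    x0,y0,x1,y1=roi; k=np.zeros_like(m);k[y0:y1,x0:x1]=m[y0:y1,x0:x1]
    cs,_=cv2.findContours(k,cv2.RETR_EXTERNAL,cv2.CHAIN_APPROX_NONE); q=max(cs,key=cv2.contourArea)
    return cv2.fitEllipse(q)
G={'pad':(lambda h,s,v:v<60,(315,205,350,240),(190,125,225,152)),
'fib':(lambda h,s,v:((h<10)|(h>170))&(s>120),(330,170,360,200),(145,145,178,170)),
'dish':(lambda h,s,v:(s<60)&(v>100),(160,174,186,200),(312,258,342,288)),
'trf':(lambda h,s,v:(h>18)&(h<35)&(s>90)&(v>100),(160,213,190,240),(340,215,372,242))}
Z={'pad':.006,'fib':.006,'dish':.005,'trf':.02}
for n,(f,r1,r2) in G.items():
    e1=blob(t,f,r1);e2=blob(sc,f,r2); p=onz(t,e1[0],Z[n]);q=onz(sc,e2[0],Z[n])
    print(n,np.round(e1[0]+e1[1],1),np.round(e2[0]+e2[1],1),p.round(4),q.round(4))
# stud tip & foot
tip_s=(190+253.5/4,180+78/4); foot_s=(190+252/4,180+130/4)
print('stud tip tri',tri([ray(t,(120+622/5,140+236/5)),ray(sc,tip_s)]).round(4), 'top@.076',onz(t,(120+622/5,140+236/5),.07).round(4),'scene foot',onz(sc,foot_s,.02).round(4),onz(sc,tip_s,.076).round(4))
# chassis corners
cor=[(120+545/5,140+25/5),(120+745/5,140+47/5),(120+714/5,140+340/5),(120+513/5,140+318/5)]
C=np.array([onz(t,u,.02) for u in cor]);print(C.round(4)); 
print('term',onz(t,(120+637/5,140+117/5),.034).round(4),'axis yaw',np.degrees(np.arctan2(*( (C[0]+C[1]-C[2]-C[3])[[1,0]]))))
E
```

```text
pad [331.  223.6  15.3  15.9] [206.6 138.   13.   17.9] [ 0.443  -0.2911  0.006 ] [ 0.4493 -0.2862  0.006 ]
fib [343.3 182.1  12.7  13.4] [161.5 156.3  11.8  15.7] [ 0.596  -0.3381  0.006 ] [ 0.6013 -0.3334  0.006 ]
dish [172.6 185.3  12.3  12.7] [327.2 272.5  16.1  18.3] [0.5783 0.2888 0.005 ] [0.5823 0.2926 0.005 ]
trf [173.3 223.9  15.4  17. ] [355.7 232.5  18.8  22.2] [0.4367 0.2799 0.02  ] [0.4414 0.2831 0.02  ]
stud tip tri [0.5669 0.0255 0.0633] top@.076 [0.5659 0.0256 0.07  ] scene foot [0.5772 0.033  0.02  ] [0.5741 0.0316 0.076 ]
[[ 0.7275  0.084   0.02  ]
 [ 0.7127 -0.063   0.02  ]
 [ 0.4967 -0.0414  0.02  ]
 [ 0.5114  0.1042  0.02  ]]
term [0.6573 0.0158 0.034 ] axis yaw -5.528326692674173
```

```bash
cat >> h.py <<'E'
def plan(p=None,yaw=None,step=45):
    """prints spin (deg) first, then total dp in tool axes (mm) after spin, and per-row split"""
    s=manip.observe(); y0=s['tcp_rot'][2]; yaw=y0 if yaw is None else np.radians(yaw)
    sp=-np.degrees((yaw-y0+np.pi)%(2*np.pi)-np.pi)
    R=Ro.from_euler('xyz',[np.pi,0,yaw]).as_matrix()
    d=1000*R.T@(np.array(p)-s['tcp_pos']); n=int(np.ceil(np.linalg.norm(d)/step))
    print('tcp',s['tcp_pos'].round(4),'yaw',np.degrees(y0).round(2),'spin',round(sp,1),'total',d.round(1),'rows',n,'each',(d/max(n,1)).round(1))
E
python3 -c "
from h import *
plan([.571,.029,.235],174.5)"
```

```text
tcp [0.198  0.5396 0.2529] yaw 159.84 spin -14.7 total [-420.2 -472.5   17.9] rows 15 each [-28.  -31.5   1.2]
```

>>> jog_arm([
  [0,0,0],
  [0,0,0],
  [-28,-31.5,1],
  [-28,-31.5,1],
  [-28,-31.5,1],
  [-28,-31.5,1],
  [-28,-31.5,1],
  [-28,-31.5,1],
  [-28,-31.5,1],
  [-28,-31.5,1],
], spin=[-7.3,-7.4,0,0,0,0,0,0,0,0], fingers=[1,1,1,1,1,1,1,1,1,1])

```text
time_s: 1.25
tcp_pos: [0.3978, 0.2662, 0.2454]
tcp_rot: [3.141, 0.0, 3.046]
contact_force: [1.1, -0.2, -0.9]
grip_width: 0.0855
```

>>> jog_arm([
  [-28,-31.5,1],
  [-28,-31.5,1],
  [-28,-31.5,1],
  [-28,-31.5,1],
  [-28,-31.5,1],
  [-28,-31.5,1],
  [-28,-31.5,1],
  [0,0,0],
  [0,0,0],
], spin=[0,0,0,0,0,0,0,0,0], fingers=[0.82,0.82,0.82,0.82,0.82,0.82,0.82,0.82,0.82])

```text
time_s: 2.15
tcp_pos: [0.5712, 0.0288, 0.2377]
tcp_rot: [3.141, -0.001, 3.044]
contact_force: [-0.2, -0.1, -1.2]
grip_width: 0.0699
```

```bash
python3 - <<'E'
from h import *
s,c=snap('wrist','w1.png'); print(s['time_s'],s['tcp_pos'],s['tcp_rot'],s['grip_width'],s['contact_force'],s['joint_pos'].round(2))
np.save('w1.npy',dict(s=s,c=c))
E
```

```text
2.15 [0.5712115  0.02877671 0.23771615] [ 3.14122892e+00 -1.32420323e-03  3.04434534e+00] 0.06985791964801802 [-0.15924234 -0.0839017  -1.24118949] [-0.16  0.19  1.63  0.    1.32 -1.63]
```

View pics/w1.png

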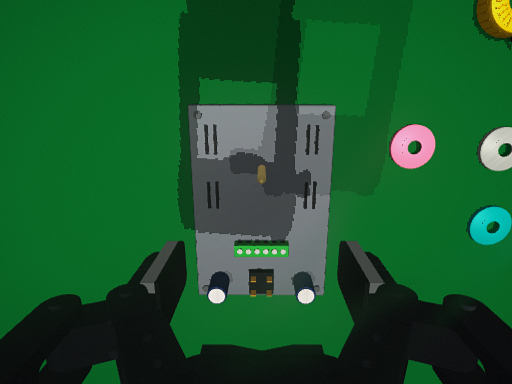

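```bash
python3 - <<'E'
from h import *
t=cv2.imread('pics/w1.png')
cv2.imwrite('pics/w1c.png',cv2.resize(t[145:205,222:302],None,fx=9,fy=9,interpolation=cv2.INTER_CUBIC))
E
```

```text
(no output)
```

View pics/w1c.png

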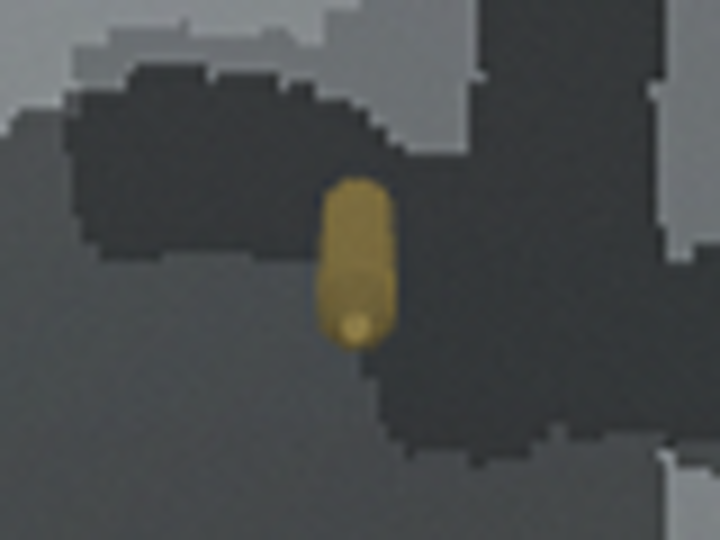

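```bash
python3 - <<'E'
from h import *
d=np.load('w1.npy',allow_pickle=True).item(); s,c=d['s'],d['c']; P=wristRT(c,s)
print('tip',onz(c,(261.6,181.3),.076,P).round(4),'foot',onz(c,(261.9,168.8),.02,P).round(4))
m=[(188,105),(335,105)] 
A=onz(c,(236.,247),.034,P);B=onz(c,(288.,247),.034,P)
print('term mid',(A+B)/2, 'strip yaw',np.degrees(np.arctan2((A-B)[1],(A-B)[0])))
# dish, pinks from here
print('dish',onz(c,(497,148.5),.005,P).round(4))
plan([.447,-.288,.17],174.5)
E
```

```text
tip [0.5715 0.0291 0.076 ] foot [0.5724 0.0294 0.02  ]
term mid [0.6561559  0.02129469 0.034     ] strip yaw -95.59035278471157
dish [0.5782 0.2858 0.005 ]
tcp [0.5708 0.0297 0.2378] yaw 174.51 spin 0.0 total [  92.8 -328.1   67.8] rows 8 each [ 11.6 -41.    8.5]
```

The stud is at about (0.572, 0.029) in the wrist view, with the tip at (261.6,181.3). The strip yaw is -95.6°, so the chassis yaw is -5.6°. Next I go to the pad.

>>> jog_arm([
  [11.6,-41,8.5],
  [11.6,-41,8.5],
  [11.6,-41,8.5],
  [11.6,-41,8.5],
  [11.6,-41,8.5],
  [11.6,-41,8.5],
  [11.6,-41,8.5],
  [11.6,-41,8.5],
  [0,0,0],
  [0,0,0],
], spin=[0,0,0,0,0,0,0,0,0,0], fingers=[0.82,0.82,0.82,0.82,0.82,0.82,0.82,0.82,0.82,0.82])

```text
time_s: 3.2
tcp_pos: [0.4475, -0.2874, 0.1702]
tcp_rot: [3.141, -0.0, 3.046]
contact_force: [0.1, 0.7, -0.4]
grip_width: 0.0701
```

```bash
cat >> h.py <<'E'
def ell(c,cond,roi,P,z,show=None):
    h=cv2.cvtColor(c['img'],cv2.COLOR_BGR2HSV).astype(int); m=cond(h[...,0],h[...,1],h[...,2]).astype(np.uint8)
    x0,y0,x1,y1=roi; k=np.zeros_like(m);k[y0:y1,x0:x1]=m[y0:y1,x0:x1]
    cs,_=cv2.findContours(k,cv2.RETR_EXTERNAL,cv2.CHAIN_APPROX_NONE); q=max(cs,key=cv2.contourArea)
    W=np.array([onz(c,u[0],z,P)[:2] for u in q]); (ctr,r)=cv2.minEnclosingCircle((W*1000).astype(np.float32))
    A=np.c_[2*W,np.ones(len(W))]; x=np.linalg.lstsq(A,(W**2).sum(1),rcond=None)[0]
    print('px',cv2.fitEllipse(q)[0],'circle fit',x[:2].round(4),'r',np.sqrt(x[2]+x[0]**2+x[1]**2).round(4),'encl',np.round(ctr,1),round(r,1)); return q
E
python3 - <<'E'
from h import *
s,c=snap('wrist','w2.png'); print(s['time_s'],s['tcp_pos'],s['tcp_rot'],s['grip_width'],s['contact_force'])
np.save('w2.npy',dict(s=s,c=c))
E
```

```text
3.2 [ 0.44745247 -0.2873962   0.17018745] [ 3.14066349e+00 -3.26641921e-04  3.04556568e+00] 0.07007094785738288 [ 0.09776663  0.73793123 -0.36905257]
```

View pics/w2.png

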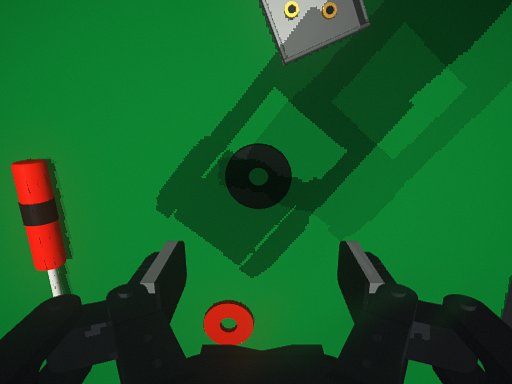

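```bash
python3 - <<'E'
from h import *
d=np.load('w2.npy',allow_pickle=True).item(); s,c=d['s'],d['c']; P=wristRT(c,s)
h=cv2.cvtColor(c['img'],cv2.COLOR_BGR2HSV); print(h[160,250],h[190,270],h[177,259],h[177,220],h[130,280])
ell(c,lambda h,s,v:(s<120)&(v<80),(215,130,300,220),P,.006)
print('hole',onz(c,(259,177),.004,P))
ell(c,lambda h,s,v:((h<10)|(h>170))&(s>120),(190,280,265,346),P,.006)
E
```

```text
[ 72 151  22] [ 66 159  16] [ 69 208  60] [ 69 217  60] [ 69 228 113]
px (265.04241943359375, 159.1905517578125) circle fit [ 0.4346 -0.2855] r 0.0195 encl [ 436.  -286.1] 27.6
hole [ 0.44486678 -0.2890165   0.004     ]
px (228.24305725097656, 322.8496398925781) circle fit [ 0.5963 -0.336 ] r 0.0262 encl [ 596.9 -335.5] 27.7
```

```bash
python3 - <<'E'
from h import *
d=np.load('w2.npy',allow_pickle=True).item(); s,c=d['s'],d['c']; P=wristRT(c,s)
ell(c,lambda h,s,v:(v<40),(215,130,300,220),P,.006)
plan([.4447,-.289,.045])
E
```

```text
px (257.8547058105469, 175.99806213378906) circle fit [ 0.4442 -0.29  ] r 0.0295 encl [ 444.2 -289.9] 30.1
tcp [ 0.4479 -0.2868  0.1704] yaw 174.58 spin -0.0 total [  3.   -2.5 125.4] rows 3 each [ 1.  -0.8 41.8]
```

The pad's outline fits a 29.5 mm radius circle at (0.4443,-0.2897), px (258,176). I descend over it.

>>> jog_arm([
  [3,-3,40],
  [0,0,45],
  [0,0,45],
  [0,0,0],
  [0,0,5],
  [0,0,2],
  [0,0,0],
], spin=[0,0,0,0,0,0,0], fingers=[0.82,0.82,0.82,0.82,0.82,0.82,0.82])

```text
time_s: 3.95
tcp_pos: [0.4461, -0.2918, 0.0358]
tcp_rot: [-3.139, 0.003, 3.047]
contact_force: [-0.5, 0.3, 0.6]
grip_width: 0.0701
```

```bash
python3 - <<'E'
from h import *
s,c=snap('wrist','w3.png'); print(s['time_s'],s['tcp_pos'],s['tcp_rot'],s['grip_width'],s['contact_force'])
E
```

```text
3.95 [ 0.44607243 -0.291847    0.03579791] [-3.13872115  0.00344131  3.04711853] 0.0700585591587468 [-0.50101777  0.25541723  0.55319498]
```

View pics/w3.png

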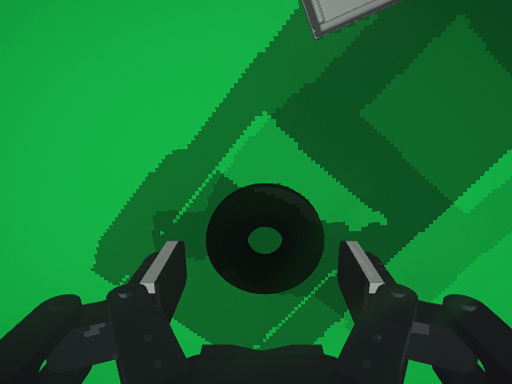

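>>> jog_arm([
  [1.5,0,3],
  [0,0,0],
  [0,0,2],
  [0,0,0],
], spin=[0,0,0,0], fingers=[0.82,0.82,0.82,0.82])

```text
time_s: 4.4
tcp_pos: [0.4428, -0.2907, 0.0282]
tcp_rot: [3.141, -0.0, 3.046]
contact_force: [0.1, -0.7, -0.4]
grip_width: 0.0702
```

>>> jog_arm([
  [0,0,3],
  [0,0,0],
  [0,0,0],
], spin=[0,0,0], fingers=[0.82,0.82,0.82])

```text
time_s: 4.7
tcp_pos: [0.4428, -0.2906, 0.0251]
tcp_rot: [3.141, -0.0, 3.046]
contact_force: [-0.0, -0.4, 0.7]
grip_width: 0.07
```

```bash
python3 - <<'E'
from h import *
s,c=snap('wrist','w4.png'); print(s['time_s'],s['tcp_pos'],s['contact_force'])
E
```

```text
4.7 [ 0.44284611 -0.29064766  0.02506253] [-0.04979598 -0.44762626  0.73455925]
```

View pics/w4.png

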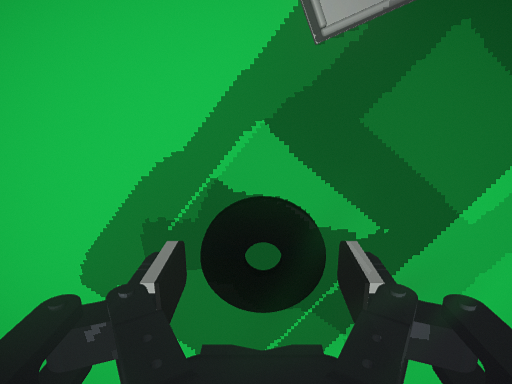

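>>> jog_arm([
  [0,0,0],
  [0,0,0],
  [0,0,0],
  [0,0,0],
], spin=[0,0,0,0], fingers=[0.6,0.5,0.4,0.4])

```text
time_s: 5.15
tcp_pos: [0.4442, -0.2915, 0.0272]
tcp_rot: [-3.14, 0.002, 3.046]
contact_force: [-1.5, 2.8, 12.4]
grip_width: 0.0338
```

>>> jog_arm([
  [0,0,-5],
  [0,0,-10],
  [0,0,-20],
  [0,0,0],
], spin=[0,0,0,0], fingers=[0.4,0.4,0.4,0.4])

```text
time_s: 5.55
tcp_pos: [0.4443, -0.2922, 0.0629]
tcp_rot: [-3.138, 0.004, 3.046]
contact_force: [0.9, -0.4, 0.5]
grip_width: 0.034
```

```bash
python3 - <<'E'
from h import *
s,c=snap('wrist','w5.png'); print(s['time_s'],s['tcp_pos'],s['grip_width'],s['contact_force'])
s,c=snap('scene','s5.png')
cv2.imwrite('pics/s5c.png',cv2.resize(c['img'][80:200,130:290],None,fx=5,fy=5,interpolation=cv2.INTER_CUBIC))
E
```

```text
5.55 [ 0.44433784 -0.29216091  0.06289781] 0.03404923342927853 [ 0.90877557 -0.42284119  0.52094146]
```

View pics/w5.png

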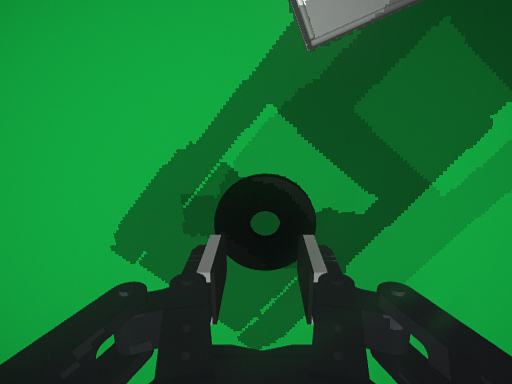

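View pics/s5c.png

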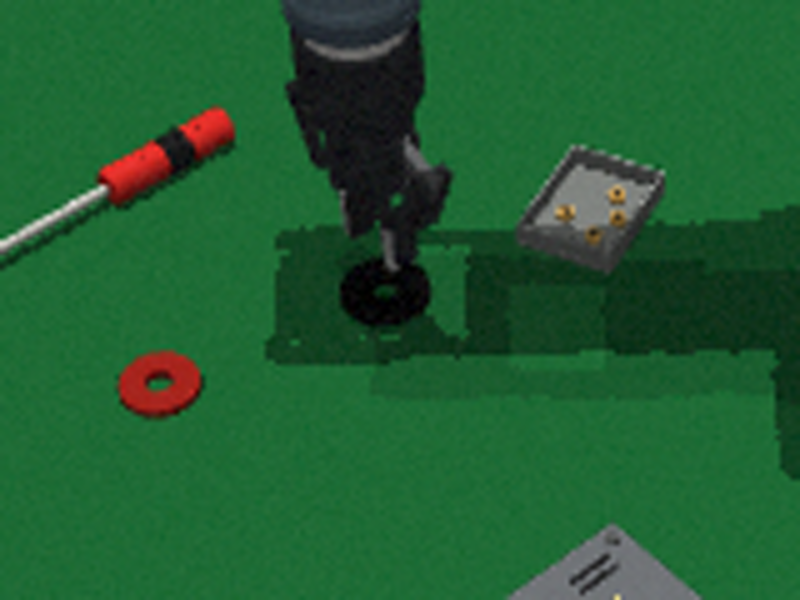

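The fingers slid over the pad: the tips rode on its top at 34 mm opening. So when open, the tips stand about 16 mm ahead of the TCP rather than 22 mm. I re-measure and go lower.

```bash
python3 - <<'E'
from h import *
s,c=snap('wrist','w6.png'); P=wristRT(c,s); print(s['tcp_pos'],c['img'][222,265],c['img'][200,235])
ell(c,lambda h,s,v:(v<45),(205,160,330,234),P,.006)
print('hole',onz(c,(265,222.5),.004,P))
plan([.4443,-.2905,.035])
E
```

```text
[ 0.44322287 -0.29105415  0.06076913] [31 76 12] [14 24 12]
px (262.61114501953125, 208.55282592773438) circle fit [ 0.4351 -0.2894] r 0.0226 encl [ 443.  -290.1] 29.9
hole [ 0.44147017 -0.28855566  0.004     ]
tcp [ 0.4428 -0.2906  0.0601] yaw 174.54 spin -0.0 total [-1.5  0.3 25.1] rows 1 each [-1.5  0.3 25.1]
```

>>> jog_arm([
  [0,0,0],
  [0,0,0],
  [0,0,20],
  [0,0,14],
  [0,0,5],
  [0,0,3],
  [0,0,0],
], spin=[0,0,0,0,0,0,0], fingers=[0.85,0.85,0.85,0.85,0.85,0.85,0.85])

```text
time_s: 6.4
tcp_pos: [0.4428, -0.2906, 0.0179]
tcp_rot: [3.141, -0.001, 3.046]
contact_force: [0.4, -0.1, -0.5]
grip_width: 0.0729
```

>>> jog_arm([
  [0,0,0],
  [0,0,0],
  [0,0,0],
  [0,0,0],
], spin=[0,0,0,0], fingers=[0.75,0.6,0.5,0.5])

```text
time_s: 6.8
tcp_pos: [0.4435, -0.2912, 0.0199]
tcp_rot: [-3.141, 0.001, 3.046]
contact_force: [-2.4, 2.4, 8.9]
grip_width: 0.0559
```

```bash
python3 - <<'E'
from h import *
s,c=snap('wrist','w7.png'); print(s['tcp_pos'],s['grip_width'],s['contact_force'])
s,c=snap('scene','s7.png')
cv2.imwrite('pics/s7c.png',cv2.resize(c['img'][80:200,130:290],None,fx=5,fy=5,interpolation=cv2.INTER_CUBIC))
E
```

```text
[ 0.44346344 -0.29121584  0.01988727] 0.05593294239456505 [-2.40178267  2.3817407   8.8555694 ]
```

View pics/w7.png

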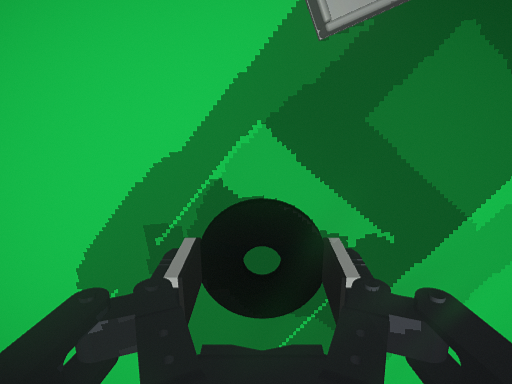

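View pics/s7c.png

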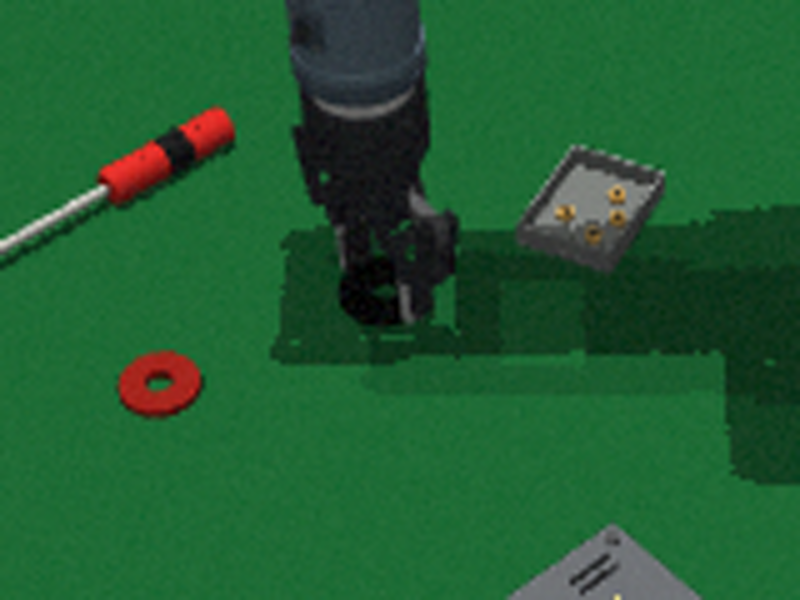

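>>> jog_arm([
  [0,0,0],
  [0,0,-5],
  [0,0,-10],
  [0,0,0],
], spin=[0,0,0,0], fingers=[0.5,0.5,0.5,0.5])

```text
time_s: 7.3
tcp_pos: [0.444, -0.2917, 0.0351]
tcp_rot: [-3.14, 0.002, 3.046]
contact_force: [-0.2, -0.3, -0.5]
grip_width: 0.0557
```

```bash
python3 - <<'E'
from h import *
s,c=snap('wrist','w8.png'); print(s['tcp_pos'],s['grip_width'],s['contact_force'])
s,c=snap('scene','s8.png')
cv2.imwrite('pics/s8c.png',cv2.resize(c['img'][80:200,130:290],None,fx=5,fy=5,interpolation=cv2.INTER_CUBIC))
E
```

```text
[ 0.4439706  -0.29169828  0.035103  ] 0.05571063711768018 [-0.16008267 -0.34961765 -0.52474709]
```

View pics/w8.png

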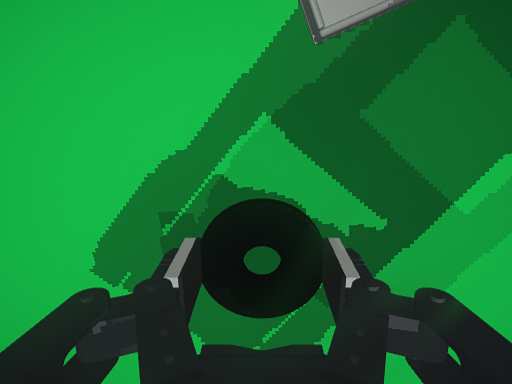

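View pics/s8c.png

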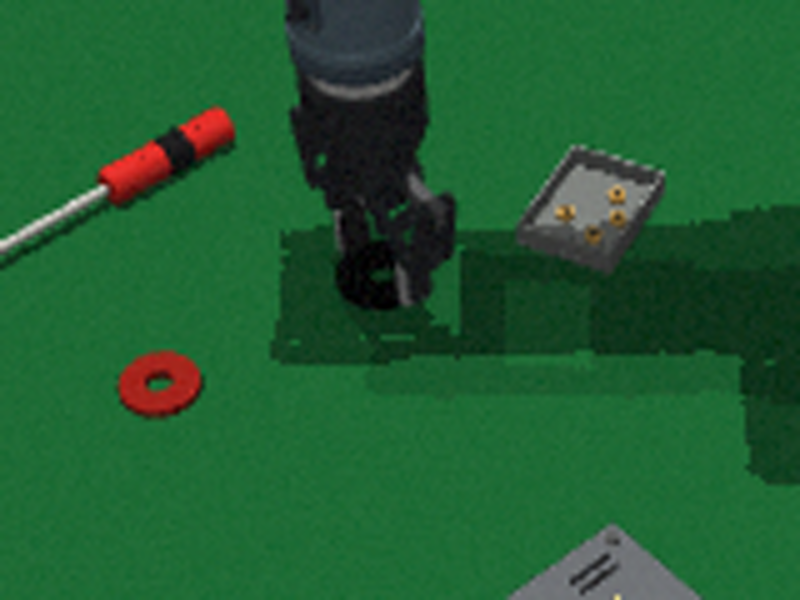

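The pad is held: the ring keeps its image place, hole at (262,261), as the hand rises. Next I find its offset in the hand and plan the move to the stud.

```bash
cat >> h.py <<'E'
def held(c,uv,zt):
    """tool-frame point where pixel ray meets tool plane z=zt (m)"""
    T=np.array(c['T_tool_cam']); d=T[:3,:3]@np.array([(uv[0]-c['cx'])/c['fx'],(uv[1]-c['cy'])/c['fy'],1.]); return T[:3,3]+d*(zt-T[2,3])/d[2]
E
python3 - <<'E'
from h import *
c=cams.camera('wrist'); img=c['img']
h=cv2.cvtColor(img,cv2.COLOR_BGR2HSV).astype(int); m=((h[...,2]>45)&(h[...,1]>120)).astype(np.uint8)
k=np.zeros_like(m);k[240:282,235:290]=m[240:282,235:290]
cs,_=cv2.findContours(k,cv2.RETR_EXTERNAL,cv2.CHAIN_APPROX_NONE);q=max(cs,key=cv2.contourArea);e=cv2.fitEllipse(q);print(e)
print('offset',held(c,e[0],.0145).round(4))
s=manip.observe();print(s['tcp_pos']);plan([.443,-.290,.135]);
E
```

```text
((261.5982360839844, 259.70013427734375), (27.111221313476562, 35.84906768798828), 89.44941711425781)
offset [0.0006 0.0004 0.0145]
[ 0.4430524  -0.2908486   0.03353293]
tcp [ 0.4431 -0.2908  0.0335] yaw 174.54 spin -0.0 total [ 1.000e-01  8.000e-01 -1.015e+02] rows 3 each [  0.    0.3 -33.8]
```

>>> jog_arm([
  [0,0,-30],
  [0,0,-45],
  [-12.2,41.4,-25],
  [-12.2,41.4,0],
  [-12.2,41.4,0],
  [-12.2,41.4,0],
  [-12.2,41.4,0],
  [-12.2,41.4,0],
  [-12.2,41.4,0],
  [-12.2,41.4,0],
], spin=[0,0,0,0,0,0,0,0,0,0], fingers=[0.5,0.5,0.5,0.5,0.5,0.5,0.5,0.5,0.5,0.5])

```text
time_s: 8.45
tcp_pos: [0.5717, 0.0315, 0.1329]
tcp_rot: [-3.142, -0.001, 3.046]
contact_force: [1.0, -0.7, -0.5]
grip_width: 0.0557
```

>>> jog_arm([
  [0,0,0],
  [0,0,0],
  [0,0,0],
], spin=[0,0,0], fingers=[0.5,0.5,0.5])

```text
time_s: 8.75
tcp_pos: [0.5711, 0.0291, 0.1328]
tcp_rot: [-3.141, -0.001, 3.046]
contact_force: [0.3, -0.2, -0.8]
grip_width: 0.0557
```

```bash
python3 - <<'E'
from h import *
s,c=snap('wrist','w9.png'); print(s['time_s'],s['tcp_pos'],s['grip_width'],s['contact_force'])
plan([.572,.029,.11],174.45)
E
```

```text
8.75 [0.57109659 0.02907039 0.1328191 ] 0.05572141096870018 [ 0.26158808 -0.23590506 -0.76335291]
tcp [0.5712 0.0287 0.133 ] yaw 174.48 spin 0.0 total [-0.8  0.4 23. ] rows 1 each [-0.8  0.4 23. ]
```

View pics/w9.png

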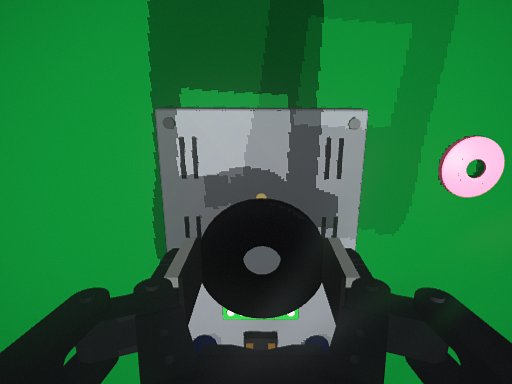

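>>> jog_arm([
  [-0.8,0.4,30],
  [0,0,10],
  [0,0,10],
  [0,0,0],
], spin=[0,0,0,0], fingers=[0.5,0.5,0.5,0.5])

```text
time_s: 9.2
tcp_pos: [0.5713, 0.0295, 0.082]
tcp_rot: [3.141, -0.003, 3.045]
contact_force: [-0.2, 0.5, 0.1]
grip_width: 0.0558
```

```bash
python3 - <<'E'
from h import *
s,c=snap('wrist','w10.png'); print(s['time_s'],s['tcp_pos'],s['grip_width'],s['contact_force'])
E
```

```text
9.2 [0.57132409 0.02947131 0.08195391] 0.05584666276149577 [-0.22948454  0.5141208   0.12478849]
```

View pics/w10.png

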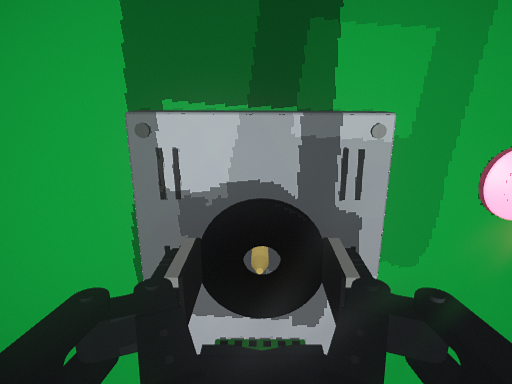

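The stud shows through the hole, tip at (260,270). I lower on.

>>> jog_arm([
  [0,0,15],
  [0,0,12],
  [0,0,8],
  [0,0,3],
  [0,0,0],
], spin=[0,0,0,0,0], fingers=[0.5,0.5,0.5,0.5,0.5])

```text
time_s: 9.75
tcp_pos: [0.5719, 0.0301, 0.0445]
tcp_rot: [3.142, -0.001, 3.046]
contact_force: [-0.0, 0.7, 0.1]
grip_width: 0.0556
```

```bash
python3 - <<'E'
from h import *
s=manip.observe(); print(s['time_s'],s['tcp_pos'],s['grip_width'],s['contact_force'])
E
```

```text
9.75 [0.5719213  0.03013319 0.04447403] 0.055637786878619054 [-0.04957711  0.68164933  0.08107669]
```

Down 1 mm at a time until the force rises, then release.

>>> jog_arm([
  [0,0,1],
  [0,0,1],
  [0,0,1],
  [0,0,0],
  [0,0,0],
], spin=[0,0,0,0,0], fingers=[0.5,0.5,0.5,0.5,0.5])

```text
time_s: 10.25
tcp_pos: [0.5725, 0.03, 0.0424]
tcp_rot: [-3.142, 0.0, 3.046]
contact_force: [-0.1, 0.3, -0.9]
grip_width: 0.0557
```

>>> jog_arm([
  [0,0,1],
  [0,0,1],
  [0,0,0],
  [0,0,0],
], spin=[0,0,0,0], fingers=[0.5,0.5,0.5,0.5])

```text
time_s: 10.65
tcp_pos: [0.5724, 0.03, 0.0402]
tcp_rot: [-3.142, -0.0, 3.046]
contact_force: [-0.5, -0.3, 0.0]
grip_width: 0.0558
```

>>> jog_arm([
  [0,0,1],
  [0,0,0],
  [0,0,0],
], spin=[0,0,0], fingers=[0.5,0.5,0.5])

```text
time_s: 10.95
tcp_pos: [0.5726, 0.03, 0.04]
tcp_rot: [-3.141, 0.0, 3.047]
contact_force: [-3.2, 0.1, 5.7]
grip_width: 0.0555
```

Contact at TCP z = 0.040, 5.7 N. Release and rise.

>>> jog_arm([
  [0,0,0],
  [0,0,0],
  [0,0,-20],
  [0,0,-45],
  [0,0,-45],
  [0,0,0],
  [0,0,0],
  [0,0,0],
], spin=[0,0,0,0,0,0,0,0], fingers=[0.85,0.85,0.85,0.85,0.85,0.85,0.85,0.85])

```text
time_s: 11.75
tcp_pos: [0.5716, 0.0301, 0.1481]
tcp_rot: [3.141, -0.002, 3.046]
contact_force: [-1.0, -0.6, -0.7]
grip_width: 0.0721
```

```bash
python3 - <<'E'
from h import *
s,c=snap('wrist','w11.png'); P=wristRT(c,s); print(s['time_s'],s['tcp_pos'],s['grip_width'],s['contact_force'])
ell(c,lambda h,s,v:(v<34),(200,120,330,230),P,.026)
# transformer approx (.439,.2815); view with yaw 200
plan([.439,.2815,.17],200)
E
```

```text
11.75 [0.57155533 0.03014409 0.14806799] 0.07214793592304143 [-0.95305293 -0.60084149 -0.69347335]
px (261.5458679199219, 194.53994750976562) circle fit [0.5731 0.0303] r 0.0294 encl [573.3  30.4] 30.2
tcp [0.5713 0.0302 0.1476] yaw 174.54 spin -25.5 total [ 38.3 281.4 -22.4] rows 7 each [ 5.5 40.2 -3.2]
```

View pics/w11.png

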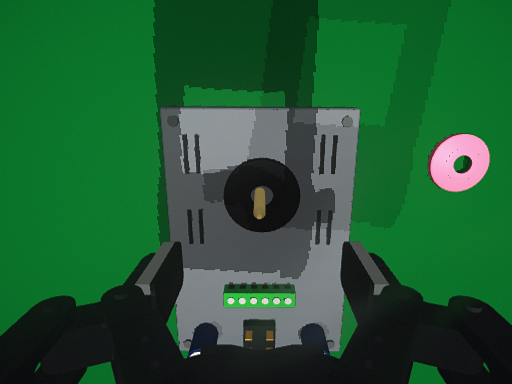

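The pad lies flat over the stud at px (262,195). Now the transformer.

>>> jog_arm([
  [0,0,-10],
  [0,0,-10],
  [0,0,0],
  [5.5,40.2,0],
  [5.5,40.2,0],
  [5.5,40.2,0],
  [5.5,40.2,0],
  [5.5,40.2,0],
  [5.5,40.2,0],
  [5.5,40.2,0],
], spin=[-8.5,-8.5,-8.5,0,0,0,0,0,0,0], fingers=[1,1,1,1,1,1,1,1,1,1])

```text
time_s: 12.8
tcp_pos: [0.438, 0.2821, 0.1676]
tcp_rot: [3.142, -0.003, -2.792]
contact_force: [0.8, 0.2, -0.1]
grip_width: 0.0854
```

>>> jog_arm([
  [0,0,0],
  [0,0,0],
  [0,0,0],
  [0,0,0],
], spin=[0,0,0,0], fingers=[1,1,1,1])

```text
time_s: 13.2
tcp_pos: [0.4404, 0.28, 0.1688]
tcp_rot: [-3.141, -0.001, -2.794]
contact_force: [0.1, -0.2, -0.2]
grip_width: 0.0855
```

```bash
python3 - <<'E'
from h import *
s,c=snap('wrist','w12.png'); print(s['time_s'],s['tcp_pos'],s['tcp_rot'],s['grip_width'],s['contact_force'])
np.save('w12.npy',dict(s=s,c=c))
E
```

```text
13.2 [0.44038499 0.28002017 0.16884391] [-3.14136449e+00 -7.53553144e-04 -2.79353809e+00] 0.08545109816253715 [ 0.11851997 -0.21818977 -0.18163008]
```

View pics/w12.png

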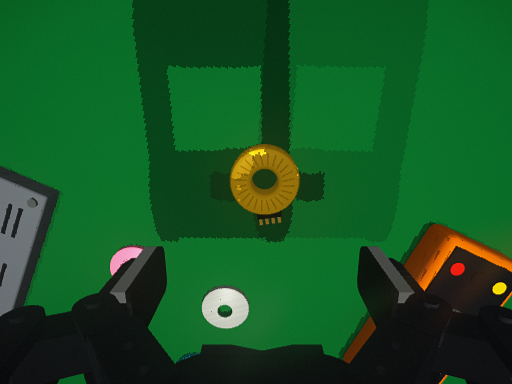

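```bash
python3 - <<'E'
from h import *
d=np.load('w12.npy',allow_pickle=True).item(); s,c=d['s'],d['c']; P=wristRT(c,s)
cv2.imwrite('pics/w12c.png',cv2.resize(c['img'][140:232,220:310],None,fx=8,fy=6.5,interpolation=cv2.INTER_CUBIC))
q=ell(c,lambda h,s,v:(h>15)&(h<35)&(s>90)&(v>60),(220,135,310,215),P,.0125)
h=cv2.cvtColor(c['img'],cv2.COLOR_BGR2HSV).astype(int)
m=((h[...,0]>10)&(h[...,0]<35)&(h[...,2]>110)).astype(np.uint8); k=m[215:226,250:290]; yx=np.argwhere(k); print('tags',yx.min(0)+[215,250],yx.max(0)+[215,250],yx.mean(0)+[215,250])
E
```

```text
px (264.2297058105469, 179.0983428955078) circle fit [0.4376 0.2823] r 0.0309 encl [437.6 282.3] 31.9
tags [217 259] [224 280] [220.67924528 269.88679245]
```

View pics/w12c.png

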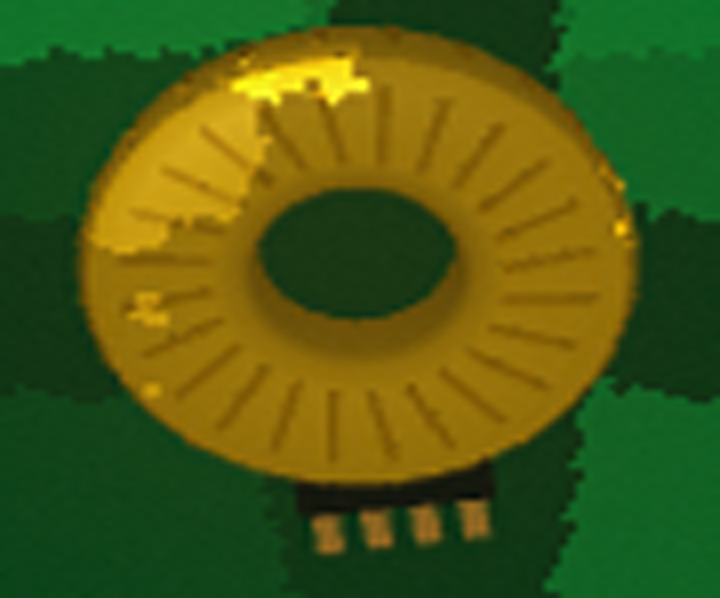

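```bash
python3 - <<'E'
from h import *
d=np.load('w12.npy',allow_pickle=True).item(); s,c=d['s'],d['c']; P=wristRT(c,s)
ct=np.array([.4376,.2823])
for z in (.004,.0125,.02):
    t=onz(c,(269.9,221),z,P)[:2]; a=onz(c,(220+330/8,140+533/6.5),z,P);b=onz(c,(220+475/8,140+520/6.5),z,P); v=a-b
    print(z,t.round(4),np.linalg.norm(t-ct).round(4),np.degrees(np.arctan2(*(t-ct)[::-1])),'perp',np.degrees(np.arctan2(v[1],v[0]))-90)
print('hole top rim',onz(c,(220+357/8,140+ (187+355)/2/6.5),.022,P))
plan([.4376,.2823,.12],-160)
E
```

```text
0.004 [0.475  0.3017] 0.0421 27.42411123720972 perp -153.316158744661
0.0125 [0.4719 0.3003] 0.0388 27.742088381978547 perp -153.316158744661
0.02 [0.4692 0.2991] 0.0358 28.0721237971781 perp -153.31615874466087
hole top rim [0.43651837 0.2822193  0.022     ]
tcp [0.4404 0.28   0.169 ] yaw -160.07 spin -0.1 total [ 1.9  3.1 49. ] rows 2 each [ 0.9  1.5 24.5]
```

>>> jog_arm([
  [0,0,20],
  [1.4,3.3,40],
  [0,0,40],
  [0,0,20],
  [0,0,0],
  [0,0,0],
], spin=[-7.4,0,0,0,0,0], fingers=[1,1,1,1,1,1])

```text
time_s: 13.85
tcp_pos: [0.4377, 0.283, 0.0496]
tcp_rot: [-3.142, -0.0, -2.664]
contact_force: [-0.3, 0.7, 0.1]
grip_width: 0.0855
```

```bash
python3 - <<'E'
from h import *
s,c=snap('wrist','w13.png'); print(s['time_s'],s['tcp_pos'],s['tcp_rot'],s['grip_width'],s['contact_force'])
plan([.4374,.2823,.022],-152.7)
E
```

```text
13.85 [0.43768071 0.28295605 0.04960584] [-3.14158754e+00 -1.93581746e-04 -2.66379335e+00] 0.0854783683790324 [-0.25928247  0.68213712  0.14459721]
tcp [0.4384 0.2833 0.0505] yaw -152.61 spin 0.1 total [ 1.4 -0.5 28.5] rows 1 each [ 1.4 -0.5 28.5]
```

View pics/w13.png

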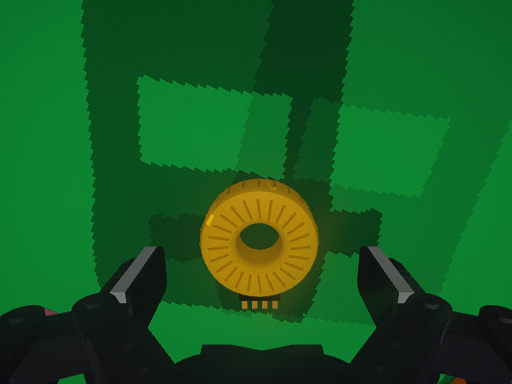

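>>> jog_arm([
  [1,-0.5,14],
  [0,0,10],
  [0,0,4],
  [0,0,0],
  [0,0,0],
  [0,0,0],
  [0,0,0],
  [0,0,0],
  [0,0,0],
], spin=[0,0,0,0,0,0,0,0,0], fingers=[1,1,1,1,0.8,0.65,0.5,0.4,0.4])

```text
time_s: 14.8
tcp_pos: [0.4369, 0.2827, 0.0224]
tcp_rot: [-3.141, 0.001, -2.662]
contact_force: [-3.0, -1.8, 6.9]
grip_width: 0.0589
```

>>> jog_arm([
  [0,0,0],
  [0,0,0],
], spin=[0,0], fingers=[0.4,0.4])

```text
time_s: 15.0
tcp_pos: [0.4369, 0.2827, 0.0224]
tcp_rot: [-3.141, 0.001, -2.662]
contact_force: [-1.2, -1.2, 5.7]
grip_width: 0.0586
```

Gripped at 58.6 mm. Lift to clear the stud tip and check.

>>> jog_arm([
  [0,0,-10],
  [0,0,-30],
  [0,0,-40],
  [0,0,-40],
  [0,0,0],
  [0,0,0],
  [0,0,0],
], spin=[0,0,0,0,0,0,0], fingers=[0.4,0.4,0.4,0.4,0.4,0.4,0.4])

```text
time_s: 15.7
tcp_pos: [0.4351, 0.2821, 0.1399]
tcp_rot: [3.141, -0.003, -2.663]
contact_force: [-0.2, 0.0, -3.7]
grip_width: 0.0589
```

```bash
python3 - <<'E'
from h import *
s,c=snap('wrist','w14.png'); print(s['time_s'],s['tcp_pos'],s['tcp_rot'],s['grip_width'],s['contact_force'])
plan([.5723,.0297,.142],174.45)
E
```

```text
15.7 [0.43512769 0.2821047  0.13992553] [ 3.14119471e+00 -2.76803809e-03 -2.66258656e+00] 0.05889762199416121 [-0.1978302   0.0243008  -3.71249069]
tcp [0.4349 0.282  0.1395] yaw -152.56 spin 33.0 total [-161.1 -237.9   -2.5] rows 7 each [-23.  -34.   -0.4]
```

View pics/w14.png

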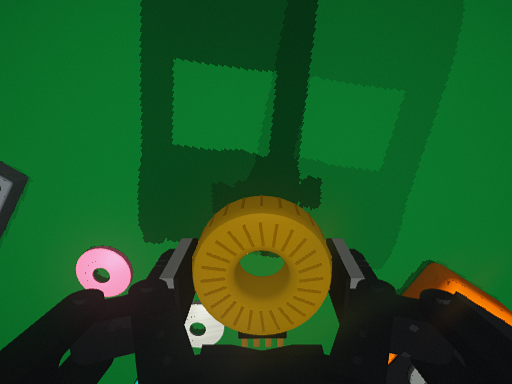

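>>> jog_arm([
  [0,0,0],
  [0,0,0],
  [0,0,0],
  [0,0,0],
  [-23,-34,0],
  [-23,-34,0],
  [-23,-34,0],
  [-23,-34,0],
  [-23,-34,0],
  [-23,-34,0],
], spin=[8.25,8.25,8.25,8.25,0,0,0,0,0,0], fingers=[0.4,0.4,0.4,0.4,0.4,0.4,0.4,0.4,0.4,0.4])

```text
time_s: 16.75
tcp_pos: [0.5533, 0.0647, 0.1392]
tcp_rot: [3.141, -0.004, 3.045]
contact_force: [0.3, 0.6, -3.5]
grip_width: 0.0589
```

>>> jog_arm([
  [-23,-34,0],
  [0,0,0],
  [0,0,0],
  [0,0,0],
  [0,0,0],
], spin=[0,0,0,0,0], fingers=[0.4,0.4,0.4,0.4,0.4])

```text
time_s: 17.25
tcp_pos: [0.5726, 0.0313, 0.1404]
tcp_rot: [3.141, -0.002, 3.046]
contact_force: [-0.4, 0.2, -3.3]
grip_width: 0.059
```

```bash
python3 - <<'E'
from h import *
s,c=snap('wrist','w15.png'); print(s['time_s'],s['tcp_pos'],s['tcp_rot'],s['grip_width'],s['contact_force'])
plan([.5725,.0297,.105],174.45)
E
```

```text
17.25 [0.57257752 0.03130864 0.14044912] [ 3.14130825e+00 -1.88885764e-03  3.04607291e+00] 0.058977694980886786 [-0.37099209  0.19437156 -3.32010601]
tcp [0.5728 0.0313 0.1408] yaw 174.54 spin 0.1 total [ 0.2 -1.6 35.8] rows 1 each [ 0.2 -1.6 35.8]
```

View pics/w15.png

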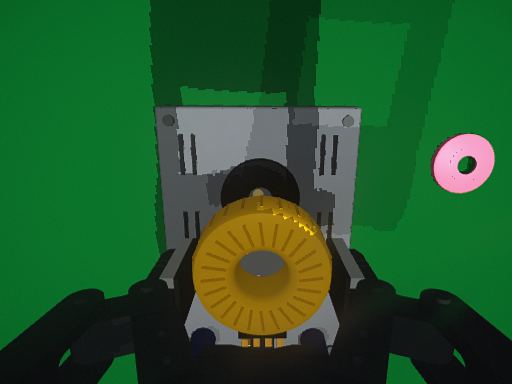

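>>> jog_arm([
  [0,-1.6,20],
  [0,0,15],
  [0,0,10],
  [0,0,5],
  [0,0,0],
  [0,0,0],
], spin=[0,0,0,0,0,0], fingers=[0.4,0.4,0.4,0.4,0.4,0.4])

```text
time_s: 17.9
tcp_pos: [0.5738, 0.0285, 0.0916]
tcp_rot: [-3.142, 0.001, 3.045]
contact_force: [-0.3, -0.2, -3.1]
grip_width: 0.0586
```

```bash
python3 - <<'E'
from h import *
s,c=snap('wrist','w16.png'); print(s['time_s'],s['tcp_pos'],s['tcp_rot'],s['grip_width'],s['contact_force'])
E
```

```text
17.9 [0.57379826 0.02851165 0.09163887] [-3.14159144e+00  5.21919559e-04  3.04472782e+00] 0.05860323073075379 [-0.30187282 -0.23090775 -3.07770747]
```

View pics/w16.png

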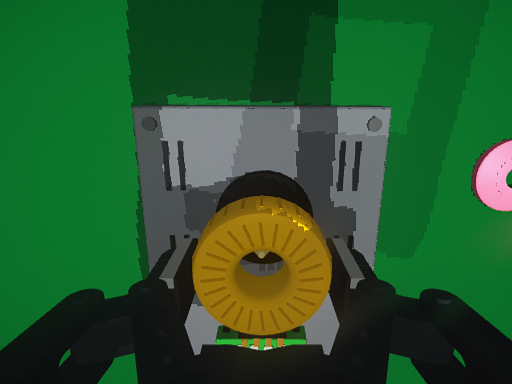

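```bash
python3 - <<'E'
from h import *
c=cams.camera('wrist');s=manip.observe();print(s['tcp_pos'])
print(held(c,(262,263),.0224),held(c,(262,255),.0156))
P=wristRT(c,s);print('expected tip px',proj(c,[.572,.0292,.076],P))
cv2.imwrite('pics/w17c.png',cv2.resize(c['img'][190:340,185:340],None,fx=5,fy=4,interpolation=cv2.INTER_CUBIC))
E
```

```text
[0.57406936 0.02839538 0.0920584 ]
[-0.00544676  0.00059192  0.0224    ] [0.00241689 0.00058691 0.0156    ]
expected tip px [262.03168179 255.04073039]
```

View pics/w17c.png

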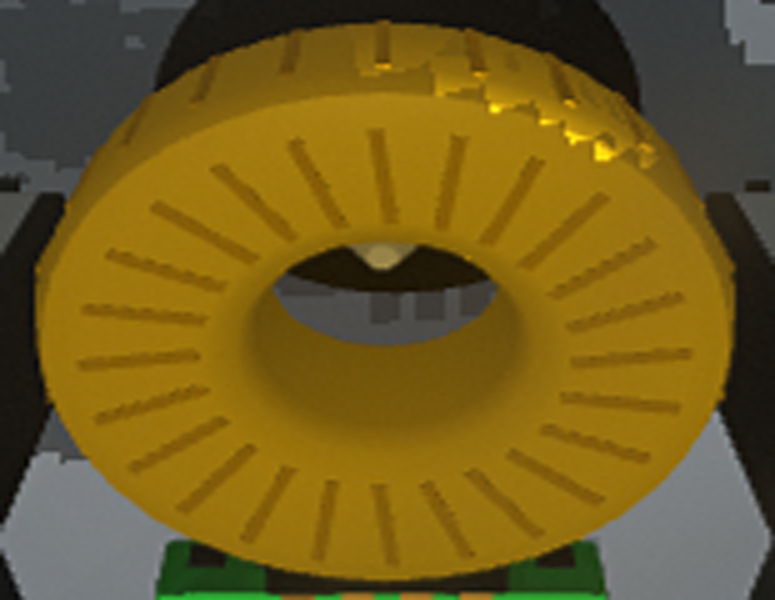

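```bash
python3 - <<'E'
from h import *
c=cams.camera('wrist')
for z in (.018,.0204,.0224): print(z,held(c,(262,276.2),z)[0].round(4))
for z in (-.0026,0,.003): print(z,held(c,(262,250),z)[0].round(4))
# outer outline left/right/bottom on mid plane
for u in ((192.5,272),(332,272),(262,334),(262,213)): print(u,[held(c,u,z).round(4)[:2].tolist() for z in (-.0026,.001,.005)])
E
```

```text
0.018 -0.0101
0.0204 -0.0115
0.0224 -0.0127
-0.0026 0.0141
0 0.0128
0.003 0.0113
(192.5, 272) [[0.0042, -0.0278], [0.0021, -0.0286], [-0.0002, -0.0296]]
(332, 272) [[0.0042, 0.0291], [0.0021, 0.03], [-0.0002, 0.031]]
(262, 334) [[-0.0261, 0.0006], [-0.0291, 0.0006], [-0.0324, 0.0006]]
(262, 213) [[0.0298, 0.0006], [0.0285, 0.0006], [0.027, 0.0006]]
```

The held centre is within 1 mm of the TCP and the stud shows at tool x = +2.4 mm. I shift +2 mm and lower slowly.

>>> jog_arm([
  [2,0,4],
  [0,0,8],
  [0,0,8],
  [0,0,8],
  [0,0,6],
  [0,0,4],
  [0,0,1],
  [0,0,0],
], spin=[0,0,0,0,0,0,0,0], fingers=[0.4,0.4,0.4,0.4,0.4,0.4,0.4,0.4])

```text
time_s: 18.85
tcp_pos: [0.5715, 0.0286, 0.0521]
tcp_rot: [3.142, -0.0, 3.045]
contact_force: [-0.5, 1.3, -2.7]
grip_width: 0.059
```

>>> jog_arm([
  [0,0,1],
  [0,0,1],
  [0,0,1],
  [0,0,0],
  [0,0,0],
], spin=[0,0,0,0,0], fingers=[0.4,0.4,0.4,0.4,0.4])

```text
time_s: 19.35
tcp_pos: [0.5714, 0.0287, 0.0493]
tcp_rot: [-3.142, -0.0, 3.045]
contact_force: [-0.5, -0.3, -2.8]
grip_width: 0.0586
```

>>> jog_arm([
  [0,0,1],
  [0,0,0],
  [0,0,0.5],
  [0,0,0],
  [0,0,0],
], spin=[0,0,0,0,0], fingers=[0.4,0.4,0.4,0.4,0.4])

```text
time_s: 19.85
tcp_pos: [0.5717, 0.0287, 0.0484]
tcp_rot: [-3.142, 0.0, 3.045]
contact_force: [-3.4, 0.5, 5.9]
grip_width: 0.0587
```

It is seated: force went from -2.8 to +5.9 N at the expected height. Release and rise.

>>> jog_arm([
  [0,0,0],
  [0,0,0],
  [0,0,0],
  [0,0,-30],
  [0,0,-45],
  [0,0,-30],
  [0,0,0],
  [0,0,0],
  [0,0,0],
], spin=[0,0,0,0,0,0,0,0,0], fingers=[0.9,0.95,0.95,0.95,0.95,0.95,0.8,0.75,0.75])

```text
time_s: 20.75
tcp_pos: [0.5705, 0.0288, 0.1513]
tcp_rot: [3.141, -0.003, 3.045]
contact_force: [-0.4, 0.5, 0.7]
grip_width: 0.0638
```

```bash
python3 - <<'E'
from h import *
s,c=snap('wrist','w18.png'); P=wristRT(c,s); print(s['time_s'],s['tcp_pos'],s['tcp_rot'],s['grip_width'],s['contact_force'])
plan([.597,-.336,.17])
E
```

```text
20.75 [0.57045002 0.02881083 0.15128317] [ 3.14143489e+00 -2.51563128e-03  3.04454835e+00] 0.06379343490389769 [-0.38803537  0.54571414  0.66369602]
tcp [0.5703 0.0288 0.151 ] yaw 174.44 spin -0.0 total [ -61.9 -360.5  -19. ] rows 9 each [ -6.9 -40.1  -2.1]
```

View pics/w18.png

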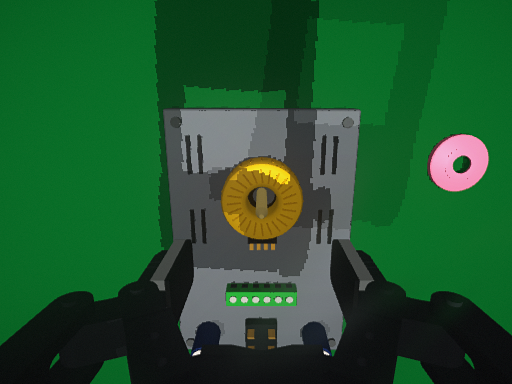

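The transformer lies flat on the pad at (262,199), with its tags at (262,246) facing the strip. Next the fibre disc.

>>> jog_arm([
  [-7,-40,-2],
  [-7,-40,-2],
  [-7,-40,-2],
  [-7,-40,-2],
  [-7,-40,-2],
  [-7,-40,-2],
  [-7,-40,-2],
  [-7,-40,-2],
  [-7,-40,-2],
  [0,0,0],
], spin=[0,0,0,0,0,0,0,0,0,0], fingers=[0.78,0.78,0.78,0.78,0.78,0.78,0.78,0.78,0.78,0.78])

```text
time_s: 21.8
tcp_pos: [0.5982, -0.341, 0.1691]
tcp_rot: [-3.141, -0.001, 3.04]
contact_force: [0.2, 0.3, -0.1]
grip_width: 0.0667
```

>>> jog_arm([
  [0,0,0],
  [0,0,0],
  [0,0,0],
], spin=[0,0,0], fingers=[0.78,0.78,0.78])

```text
time_s: 22.1
tcp_pos: [0.5992, -0.334, 0.17]
tcp_rot: [3.141, -0.001, 3.046]
contact_force: [0.8, -0.4, 0.2]
grip_width: 0.0669
```

```bash
python3 - <<'E'
from h import *
s,c=snap('wrist','w19.png'); P=wristRT(c,s); print(s['time_s'],s['tcp_pos'],s['tcp_rot'],s['grip_width'],s['contact_force'])
ell(c,lambda h,s,v:((h<10)|(h>170))&(s>120),(200,120,330,235),P,.006)
plan([.597,-.336,.05],174.45)
E
```

```text
22.1 [ 0.59924731 -0.33401909  0.17002457] [ 3.14053433e+00 -1.22546495e-03  3.04611580e+00] 0.06689181684578838 [ 0.84449708 -0.39544975  0.17664463]
px (258.4017639160156, 178.0335235595703) circle fit [ 0.5975 -0.3362] r 0.0254 encl [ 597.6 -336.3] 25.9
tcp [ 0.5994 -0.3341  0.1704] yaw 174.54 spin 0.1 total [  2.2  -2.1 120.4] rows 3 each [ 0.7 -0.7 40.1]
```

View pics/w19.png

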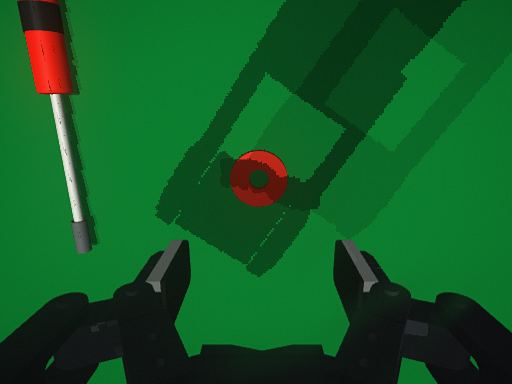

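>>> jog_arm([
  [1.8,-2.3,40],
  [0,0,45],
  [0,0,40],
  [0,0,15],
  [0,0,8],
  [0,0,2],
  [0,0,0],
  [0,0,0],
], spin=[0,0,0,0,0,0,0,0], fingers=[0.78,0.78,0.78,0.78,0.78,0.78,0.78,0.78])

```text
time_s: 22.95
tcp_pos: [0.5987, -0.3389, 0.0232]
tcp_rot: [-3.139, 0.003, 3.045]
contact_force: [0.3, -0.8, -0.5]
grip_width: 0.0666
```

```bash
python3 - <<'E'
from h import *
s=manip.observe();print(s['tcp_pos'],s['contact_force'])
plan([.5976,-.3363,.019])
E
```

```text
[ 0.59865005 -0.33885088  0.02323839] [ 0.26397194 -0.79639878 -0.49529338]
tcp [ 0.5987 -0.3389  0.0232] yaw 174.45 spin -0.0 total [1.3 2.4 4.2] rows 1 each [1.3 2.4 4.2]
```

>>> jog_arm([
  [0,0,1],
  [0,0,0],
  [0,0,0],
], spin=[0,0,0], fingers=[0.78,0.78,0.78])

```text
time_s: 23.25
tcp_pos: [0.5974, -0.338, 0.0203]
tcp_rot: [-3.141, 0.0, 3.045]
contact_force: [-0.9, 0.0, 0.7]
grip_width: 0.0663
```

>>> jog_arm([
  [0,1.2,1],
  [0,0,0],
  [0,0,0],
  [0,0,0],
  [0,0,0],
  [0,0,0],
  [0,0,0],
], spin=[0,0,0,0,0,0,0], fingers=[0.78,0.78,0.7,0.6,0.5,0.4,0.4])

```text
time_s: 23.95
tcp_pos: [0.5979, -0.3371, 0.0196]
tcp_rot: [-3.141, 0.001, 3.045]
contact_force: [-0.2, -0.3, 5.3]
grip_width: 0.0484
```

>>> jog_arm([
  [0,0,0],
  [0,0,-10],
  [0,0,-40],
  [0,0,-40],
  [0,0,-30],
  [0,0,0],
  [0,0,0],
  [0,0,0],
], spin=[0,0,0,0,0,0,0,0], fingers=[0.4,0.4,0.4,0.4,0.4,0.4,0.4,0.4])

```text
time_s: 24.75
tcp_pos: [0.5964, -0.3359, 0.137]
tcp_rot: [3.14, -0.003, 3.045]
contact_force: [0.5, 0.1, -0.9]
grip_width: 0.0481
```

```bash
python3 - <<'E'
from h import *
s,c=snap('wrist','w20.png'); print(s['time_s'],s['tcp_pos'],s['tcp_rot'],s['grip_width'],s['contact_force'])
plan([.572,.0292,.14],174.45)
E
```

```text
24.75 [ 0.59642823 -0.33588473  0.13704714] [ 3.13993469e+00 -2.56655281e-03  3.04464965e+00] 0.04811965550106497 [ 0.51206886  0.14463248 -0.94661411]
tcp [ 0.5963 -0.3358  0.1367] yaw 174.44 spin -0.0 total [ 59.5 361.   -3.3] rows 9 each [ 6.6 40.1 -0.4]
```

View pics/w20.png

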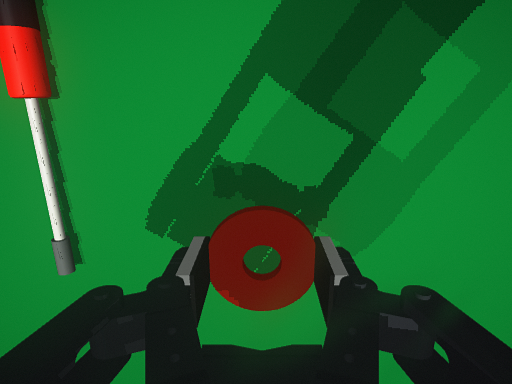

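The disc is held, hole at (262,261). Now to the stud.

>>> jog_arm([
  [6.6,40.1,0],
  [6.6,40.1,0],
  [6.6,40.1,0],
  [6.6,40.1,0],
  [6.6,40.1,0],
  [6.6,40.1,0],
  [6.6,40.1,0],
  [6.6,40.1,0],
  [6.6,40.1,0],
  [0,0,0],
], spin=[0,0,0,0,0,0,0,0,0,0], fingers=[0.4,0.4,0.4,0.4,0.4,0.4,0.4,0.4,0.4,0.4])

```text
time_s: 25.8
tcp_pos: [0.5712, 0.0331, 0.1369]
tcp_rot: [3.14, -0.004, 3.049]
contact_force: [0.7, 0.2, -0.3]
grip_width: 0.0482
```

>>> jog_arm([
  [0,0,0],
  [0,0,10],
  [0,0,10],
  [0,0,10],
  [0,0,5],
  [0,0,0],
  [0,0,0],
  [0,0,0],
], spin=[0,0,0,0,0,0,0,0], fingers=[0.4,0.4,0.4,0.4,0.4,0.4,0.4,0.4])

```text
time_s: 26.6
tcp_pos: [0.5736, 0.0282, 0.1042]
tcp_rot: [-3.142, 0.001, 3.045]
contact_force: [-0.0, -0.0, -0.3]
grip_width: 0.0479
```

```bash
python3 - <<'E'
from h import *
s,c=snap('wrist','w21.png'); print(s['time_s'],s['tcp_pos'],s['tcp_rot'],s['grip_width'],s['contact_force'])
P=wristRT(c,s);print('expected tip px',proj(c,[.572,.0292,.076],P))
e=ell(c,lambda h,s,v:((h<10)|(h>170))&(s>120),(190,190,330,330),P,s['tcp_pos'][2]-.0135)
plan([.572,.0292,.09],174.45)
E
```

```text
26.6 [0.57361581 0.02815171 0.10422442] [-3.14151622e+00  8.27854987e-04  3.04452230e+00] 0.04792797484562047 [-0.04268477 -0.00458618 -0.3438243 ]
expected tip px [262.58479155 244.39637224]
px (261.5622863769531, 258.2843017578125) circle fit [0.5731 0.0286] r 0.0258 encl [572.9  28.6] 26.8
tcp [0.5737 0.0282 0.1043] yaw 174.44 spin -0.0 total [ 1.8  0.8 14.3] rows 1 each [ 1.8  0.8 14.3]
```

View pics/w21.png

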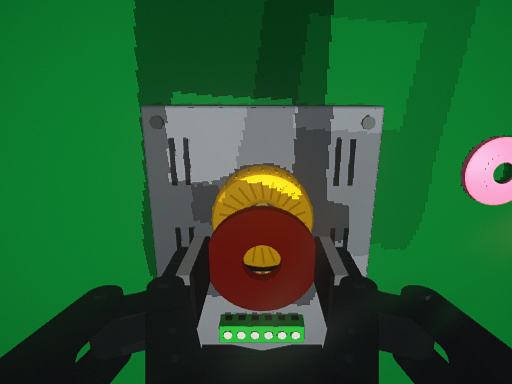

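>>> jog_arm([
  [1.2,0.6,8],
  [0,0,6],
  [0,0,0],
  [0,0,0],
  [0,0,0],
], spin=[0,0,0,0,0], fingers=[0.4,0.4,0.4,0.4,0.4])

```text
time_s: 27.15
tcp_pos: [0.5722, 0.029, 0.0899]
tcp_rot: [3.142, 0.0, 3.045]
contact_force: [0.1, -0.6, -0.7]
grip_width: 0.0486
```

```bash
python3 - <<'E'
from h import *
s,c=snap('wrist','w22.png'); print(s['time_s'],s['tcp_pos'],s['tcp_rot'],s['grip_width'],s['contact_force'])
cv2.imwrite('pics/w22c.png',cv2.resize(c['img'][190:340,185:340],None,fx=5,fy=4,interpolation=cv2.INTER_CUBIC))
E
```

```text
27.15 [0.57223451 0.02901258 0.08986844] [3.14159082e+00 1.96880665e-04 3.04463677e+00] 0.048551673110310195 [ 0.06229087 -0.60995715 -0.6761329 ]
```

View pics/w22c.png

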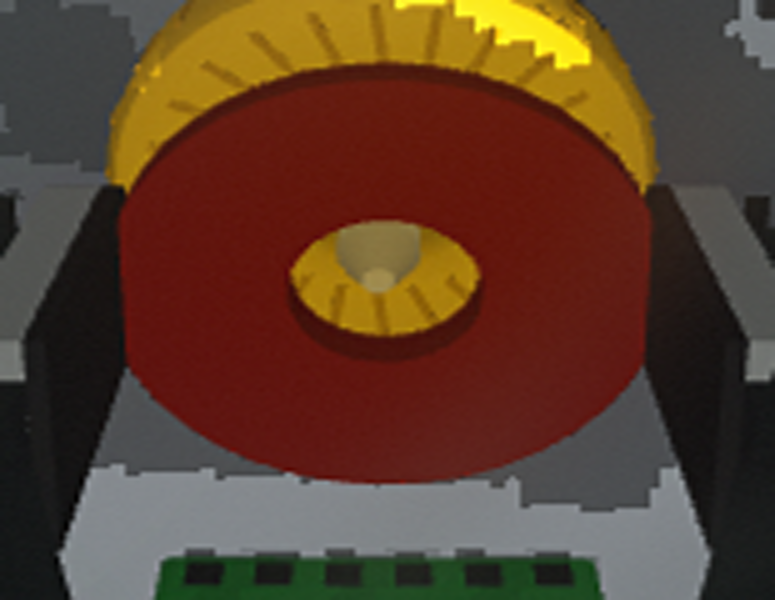

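The stud tip sits inside the disc's hole at crop (378,278). I lower to about 2 mm above, then creep.

>>> jog_arm([
  [0,0,6],
  [0,0,6],
  [0,0,4],
  [0,0,1],
  [0,0,0],
  [0,0,0],
  [0,0,0],
], spin=[0,0,0,0,0,0,0], fingers=[0.4,0.4,0.4,0.4,0.4,0.4,0.4])

```text
time_s: 27.9
tcp_pos: [0.5723, 0.029, 0.073]
tcp_rot: [-3.142, 0.0, 3.045]
contact_force: [-0.1, 0.2, -0.3]
grip_width: 0.0483
```

>>> jog_arm([
  [0,0,1],
  [0,0,0],
  [0,0,1],
  [0,0,0],
  [0,0,0],
], spin=[0,0,0,0,0], fingers=[0.4,0.4,0.4,0.4,0.4])

```text
time_s: 28.4
tcp_pos: [0.5721, 0.029, 0.0707]
tcp_rot: [3.142, -0.0, 3.045]
contact_force: [-0.4, -0.3, 0.1]
grip_width: 0.0479
```

>>> jog_arm([
  [0,0,1],
  [0,0,0],
  [0,0,0],
], spin=[0,0,0], fingers=[0.4,0.4,0.4])

```text
time_s: 28.7
tcp_pos: [0.5722, 0.029, 0.0705]
tcp_rot: [-3.142, 0.0, 3.045]
contact_force: [-2.2, -0.5, 6.6]
grip_width: 0.0482
```

Seated at 6.6 N. I open moderately, rise and look.

>>> jog_arm([
  [0,0,0],
  [0,0,0],
  [0,0,0],
  [0,0,-20],
  [0,0,-45],
  [0,0,-25],
  [0,0,0],
  [0,0,0],
  [0,0,0],
], spin=[0,0,0,0,0,0,0,0,0], fingers=[0.75,0.75,0.75,0.75,0.75,0.75,0.75,0.75,0.75])

```text
time_s: 29.6
tcp_pos: [0.571, 0.0291, 0.1582]
tcp_rot: [3.141, -0.003, 3.045]
contact_force: [0.1, 0.3, -0.4]
grip_width: 0.0639
```

```bash
python3 - <<'E'
from h import *
s,c=snap('wrist','w23.png'); P=wristRT(c,s); print(s['time_s'],s['tcp_pos'],s['tcp_rot'],s['grip_width'],s['contact_force'])
ell(c,lambda h,s,v:((h<10)|(h>170))&(s>120),(200,120,330,260),P,.057)
plan([.580,.288,.17])
E
```

```text
29.6 [0.57104843 0.0291481  0.15824696] [ 3.14146066e+00 -2.63951911e-03  3.04460295e+00] 0.06387807338221882 [ 0.10674844  0.34439792 -0.38918299]
px (261.4882507324219, 202.99119567871094) circle fit [0.5724 0.0293] r 0.0257 encl [572.4  29.3] 26.5
tcp [0.5709 0.0292 0.158 ] yaw 174.44 spin -0.0 total [ 16.  258.5 -12. ] rows 6 each [ 2.7 43.1 -2. ]
```

View pics/w23.png

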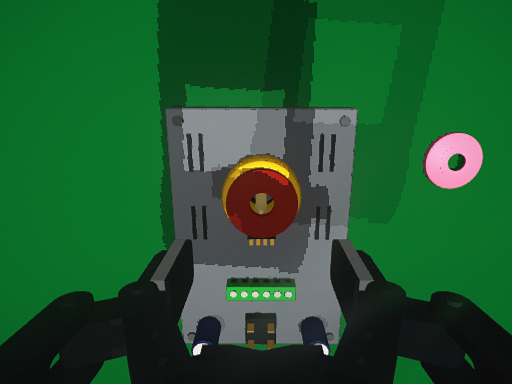

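The fibre disc is seated flat at px (261,203). Now the cup washer.

>>> jog_arm([
  [2.7,43,-2],
  [2.7,43,-2],
  [2.7,43,-2],
  [2.7,43,-2],
  [2.7,43,-2],
  [2.7,43,-2],
  [0,0,0],
  [0,0,0],
  [0,0,0],
  [0,0,0],
], spin=[0,0,0,0,0,0,0,0,0,0], fingers=[0.73,0.73,0.73,0.73,0.73,0.73,0.73,0.73,0.73,0.73])

```text
time_s: 30.65
tcp_pos: [0.5809, 0.2858, 0.1711]
tcp_rot: [-3.141, -0.001, 3.043]
contact_force: [0.7, 0.4, -0.5]
grip_width: 0.0626
```

```bash
python3 - <<'E'
from h import *
s,c=snap('wrist','w24.png'); P=wristRT(c,s); print(s['time_s'],s['tcp_pos'],s['tcp_rot'],s['grip_width'],s['contact_force'])
ell(c,lambda h,s,v:(s<90)&(v>70),(210,120,330,235),P,.004)
plan([.580,.288,.05],174.45)
E
```

```text
30.65 [0.58090061 0.28584956 0.17108374] [-3.14085246e+00 -1.17622067e-03  3.04288040e+00] 0.06257829845639426 [ 0.67506711  0.38843811 -0.47731576]
px (267.2531433105469, 176.48057556152344) circle fit [0.5792 0.2914] r 0.0238 encl [579.2 291.4] 24.3
tcp [0.5811 0.2859 0.1714] yaw 174.34 spin -0.1 total [  1.3   2.  121.4] rows 3 each [ 0.4  0.7 40.5]
```

View pics/w24.png

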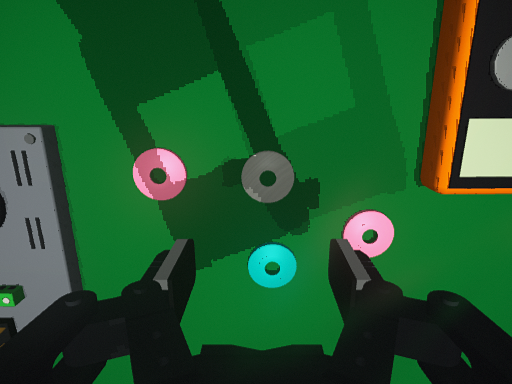

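The grey ring at (267,176) fits a 23.8 mm radius at (0.5792,0.2914). Descend.

>>> jog_arm([
  [2.2,5.2,40],
  [0,0,45],
  [0,0,40],
  [0,0,15],
  [0,0,8],
  [0,0,2],
  [0,0,0],
  [0,0,0],
  [0,0,0],
  [0,0,0],
], spin=[0,0,0,0,0,0,0,0,0,0], fingers=[0.73,0.73,0.73,0.73,0.73,0.73,0.73,0.73,0.73,0.73])

```text
time_s: 31.7
tcp_pos: [0.5799, 0.293, 0.0229]
tcp_rot: [3.141, 0.002, 3.045]
contact_force: [0.1, 0.6, -0.7]
grip_width: 0.0623
```

```bash
python3 - <<'E'
from h import *
s,c=snap('wrist','w25.png'); P=wristRT(c,s); print(s['time_s'],s['tcp_pos'],s['tcp_rot'],s['grip_width'],s['contact_force'])
ell(c,lambda h,s,v:(s<90)&(v>70),(200,180,325,320),P,.004)
plan([.5792,.2914,.019],174.45)
E
```

```text
31.7 [0.57988748 0.29302112 0.02290793] [3.14093694e+00 1.61074010e-03 3.04475259e+00] 0.062313453899432554 [ 0.14867758  0.63384772 -0.72778209]
px (257.4879455566406, 252.5789794921875) circle fit [0.5789 0.2916] r 0.0244 encl [578.9 291.8] 25.0
tcp [0.5797 0.293  0.0226] yaw 174.45 spin 0.0 total [ 0.3 -1.6  3.6] rows 1 each [ 0.3 -1.6  3.6]
```

View pics/w25.png

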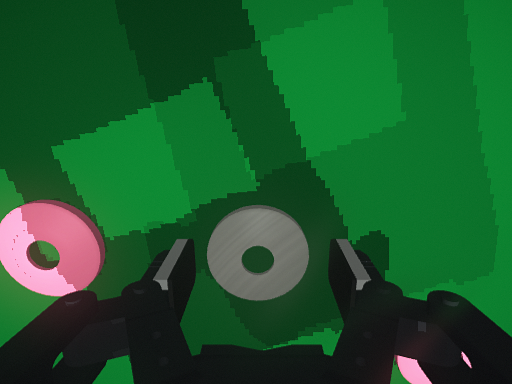

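>>> jog_arm([
  [0.3,-1.5,2.5],
  [0,0,0],
  [0,0,0],
  [0,0,0],
], spin=[0,0,0,0], fingers=[0.73,0.73,0.73,0.73])

```text
time_s: 32.15
tcp_pos: [0.5787, 0.2912, 0.0191]
tcp_rot: [-3.141, -0.0, 3.045]
contact_force: [-0.5, -0.5, 0.1]
grip_width: 0.0625
```

>>> jog_arm([
  [0,0,0],
  [0,0,0],
  [0,0,0],
  [0,0,0],
  [0,0,0],
  [0,0,0],
], spin=[0,0,0,0,0,0], fingers=[0.65,0.55,0.45,0.35,0.35,0.35])

```text
time_s: 32.75
tcp_pos: [0.5794, 0.2915, 0.0202]
tcp_rot: [3.141, 0.001, 3.045]
contact_force: [-1.1, 0.0, 5.2]
grip_width: 0.0441
```

>>> jog_arm([
  [0,0,0],
  [0,0,-10],
  [0,0,-40],
  [0,0,-40],
  [0,0,-30],
  [0,0,0],
  [0,0,0],
  [0,0,0],
], spin=[0,0,0,0,0,0,0,0], fingers=[0.35,0.35,0.35,0.35,0.35,0.35,0.35,0.35])

```text
time_s: 33.55
tcp_pos: [0.5777, 0.2909, 0.1377]
tcp_rot: [-3.141, -0.003, 3.045]
contact_force: [-0.3, -0.0, -0.2]
grip_width: 0.0439
```

```bash
python3 - <<'E'
from h import *
s,c=snap('wrist','w26.png'); print(s['time_s'],s['tcp_pos'],s['tcp_rot'],s['grip_width'],s['contact_force'])
plan([.572,.0292,.14],174.45)
E
```

```text
33.55 [0.57767802 0.29093086 0.13774077] [-3.14051351e+00 -2.62131182e-03  3.04457258e+00] 0.043949741594789156 [-0.2540622  -0.04796453 -0.1711329 ]
tcp [0.5776 0.2909 0.1374] yaw 174.44 spin -0.0 total [ -19.8 -261.    -2.6] rows 6 each [ -3.3 -43.5  -0.4]
```

View pics/w26.png

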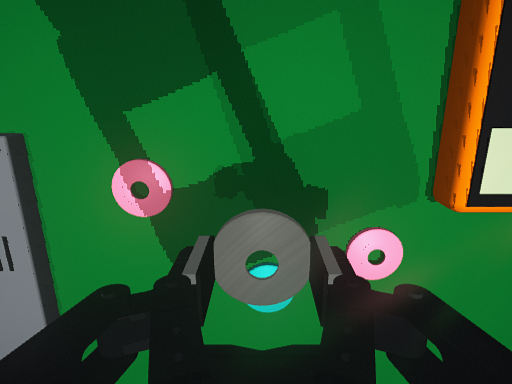

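The washer is held level, hole at (262,264). To the stud.

>>> jog_arm([
  [-3.3,-43.5,0],
  [-3.3,-43.5,0],
  [-3.3,-43.5,0],
  [-3.3,-43.5,0],
  [-3.3,-43.5,0],
  [-3.3,-43.5,0],
  [0,0,10],
  [0,0,15],
  [0,0,0],
  [0,0,0],
], spin=[0,0,0,0,0,0,0,0,0,0], fingers=[0.35,0.35,0.35,0.35,0.35,0.35,0.35,0.35,0.35,0.35])

```text
time_s: 34.6
tcp_pos: [0.5722, 0.0311, 0.1128]
tcp_rot: [3.141, -0.003, 3.046]
contact_force: [0.8, 0.4, -0.1]
grip_width: 0.0441
```

>>> jog_arm([
  [0,0,0],
  [0,0,0],
  [0,0,0],
], spin=[0,0,0], fingers=[0.35,0.35,0.35])

```text
time_s: 34.9
tcp_pos: [0.5736, 0.0302, 0.1148]
tcp_rot: [-3.142, 0.001, 3.046]
contact_force: [-0.2, 0.6, -0.1]
grip_width: 0.0441
```

```bash
python3 - <<'E'
from h import *
s,c=snap('wrist','w27.png'); print(s['time_s'],s['tcp_pos'],s['tcp_rot'],s['grip_width'],s['contact_force'])
P=wristRT(c,s);print('expected tip px',proj(c,[.572,.0292,.076],P))
cv2.imwrite('pics/w27c.png',cv2.resize(c['img'][190:340,185:340],None,fx=5,fy=4,interpolation=cv2.INTER_CUBIC))
plan([.572,.0292,.09],174.45)
E
```

```text
34.9 [0.57359389 0.03015012 0.11477486] [-3.14156407e+00  9.20750914e-04  3.04556879e+00] 0.044143531489046865 [-0.15628687  0.64104852 -0.08938596]
expected tip px [258.79713562 236.0470507 ]
tcp [0.5736 0.03   0.1147] yaw 174.49 spin 0.0 total [ 1.5 -1.  24.7] rows 1 each [ 1.5 -1.  24.7]
```

View pics/w27c.png

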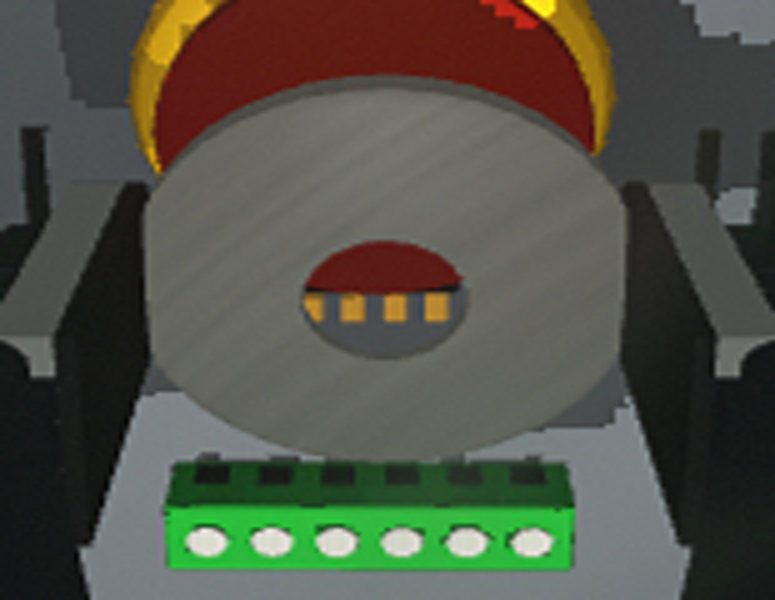

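```bash
python3 - <<'E'
from h import *
c=cams.camera('wrist'); print(held(c,(262,264.8),.0111).round(4), held(c,(262,264.8),.0131).round(4))
s=manip.observe(); plan([.572,.0292,.1005],174.45)
E
```

```text
[-0.0001  0.0006  0.0111] [-0.0013  0.0006  0.0131]
tcp [0.5735 0.0298 0.1147] yaw 174.47 spin 0.0 total [ 1.4 -0.8 14.2] rows 1 each [ 1.4 -0.8 14.2]
```

>>> jog_arm([
  [1.6,-1.2,10],
  [0,0,6.5],
  [0,0,0],
  [0,0,0],
  [0,0,0],
], spin=[0,0,0,0,0], fingers=[0.35,0.35,0.35,0.35,0.35])

```text
time_s: 35.5
tcp_pos: [0.5717, 0.0285, 0.0978]
tcp_rot: [3.142, 0.0, 3.044]
contact_force: [0.1, 0.2, -0.0]
grip_width: 0.0443
```

```bash
python3 - <<'E'
from h import *
s,c=snap('wrist','w28.png'); print(s['time_s'],s['tcp_pos'],s['tcp_rot'],s['grip_width'],s['contact_force'])
P=wristRT(c,s);print('expected tip px',proj(c,[.572,.0292,.076],P))
cv2.imwrite('pics/w28c.png',cv2.resize(c['img'][190:340,185:340],None,fx=5,fy=4,interpolation=cv2.INTER_CUBIC))
E
```

```text
35.5 [0.57170114 0.02849687 0.09784812] [3.14157632e+00 1.55821328e-04 3.04448904e+00] 0.0443465281919375 [ 0.06089918  0.23314868 -0.01411519]
expected tip px [262.2833948  253.87693166]
```

View pics/w28c.png

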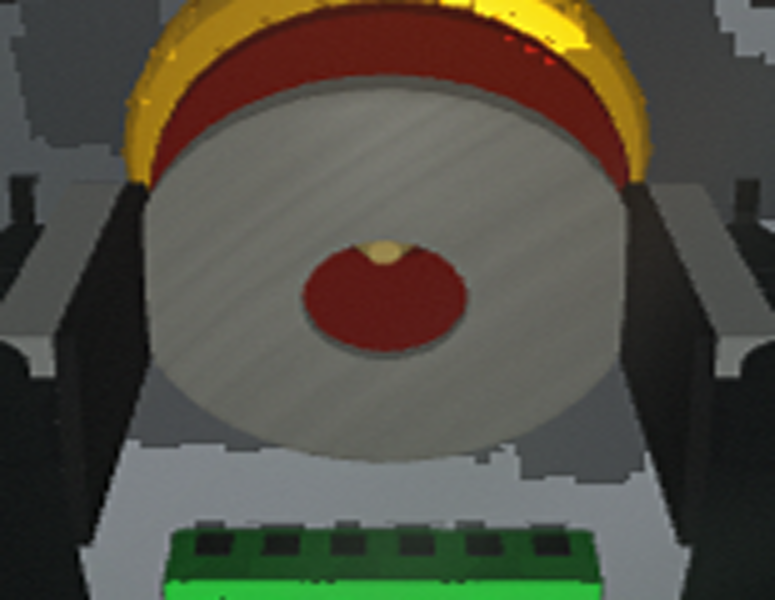

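The tip is at the predicted pixel (262,253). I lower.

>>> jog_arm([
  [0,0,4],
  [0,0,4],
  [0,0,0],
  [0,0,0],
], spin=[0,0,0,0], fingers=[0.35,0.35,0.35,0.35])

```text
time_s: 35.95
tcp_pos: [0.5714, 0.0286, 0.0895]
tcp_rot: [3.142, -0.001, 3.045]
contact_force: [0.1, 0.1, 0.1]
grip_width: 0.044
```

```bash
python3 - <<'E'
from h import *
s,c=snap('wrist','w29.png'); print(s['time_s'],s['tcp_pos'],s['contact_force'])
cv2.imwrite('pics/w29c.png',cv2.resize(c['img'][190:340,185:340],None,fx=5,fy=4,interpolation=cv2.INTER_CUBIC))
E
```

```text
35.95 [0.57138193 0.02859472 0.08952118] [0.14936706 0.10323832 0.07969331]
```

View pics/w29c.png

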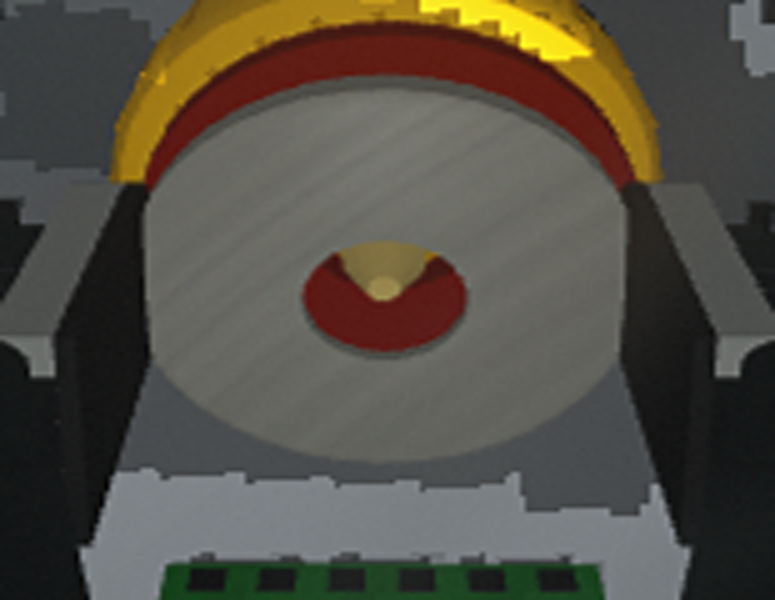

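The tip is centred in the hole. I continue and creep to contact.

>>> jog_arm([
  [0,0,4],
  [0,0,4],
  [0,0,2],
  [0,0,0],
  [0,0,1],
  [0,0,0],
  [0,0,1],
  [0,0,0],
  [0,0,0],
], spin=[0,0,0,0,0,0,0,0,0], fingers=[0.35,0.35,0.35,0.35,0.35,0.35,0.35,0.35,0.35])

```text
time_s: 36.9
tcp_pos: [0.5716, 0.0285, 0.0778]
tcp_rot: [-3.142, 0.0, 3.045]
contact_force: [-0.7, 0.5, 0.1]
grip_width: 0.044
```

>>> jog_arm([
  [0,0,1],
  [0,0,0],
  [0,0,0],
], spin=[0,0,0], fingers=[0.35,0.35,0.35])

```text
time_s: 37.2
tcp_pos: [0.5717, 0.0285, 0.0772]
tcp_rot: [-3.142, 0.0, 3.045]
contact_force: [-1.7, 0.2, 3.7]
grip_width: 0.0438
```

Seated at TCP z = 0.077, as expected. Release and rise.

>>> jog_arm([
  [0,0,0],
  [0,0,0],
  [0,0,0],
  [0,0,-20],
  [0,0,-40],
  [0,0,-25],
  [0,0,0],
  [0,0,0],
  [0,0,0],
], spin=[0,0,0,0,0,0,0,0,0], fingers=[0.7,0.7,0.7,0.7,0.7,0.8,0.8,0.8,0.8])

```text
time_s: 38.1
tcp_pos: [0.5706, 0.0287, 0.1603]
tcp_rot: [3.141, -0.002, 3.045]
contact_force: [0.1, -0.3, -0.5]
grip_width: 0.0681
```

```bash
python3 - <<'E'
from h import *
s,c=snap('wrist','w30.png'); print(s['time_s'],s['tcp_pos'],s['grip_width'],s['contact_force'])
s,c=snap('scene','s30.png')
cv2.imwrite('pics/s30c.png',cv2.resize(c['img'][180:290,180:300],None,fx=6,fy=5,interpolation=cv2.INTER_CUBIC))
E
```

```text
38.1 [0.57056655 0.02868494 0.16034141] 0.06814550092630367 [ 0.05685676 -0.33722423 -0.49059942]
```

View pics/w30.png

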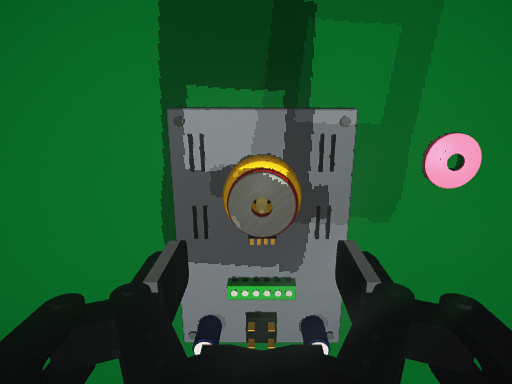

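View pics/s30c.png

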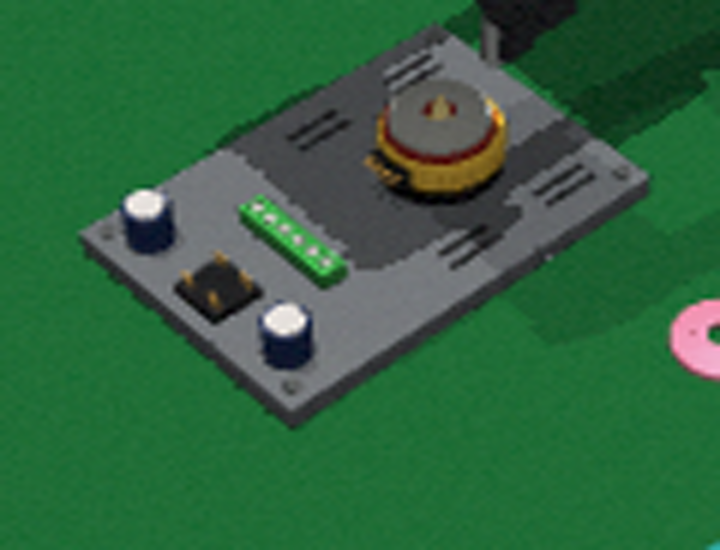

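The stack is complete: pad, transformer with tags to the strip, red disc, then the steel washer with the stud tip showing through. I check the bystanders and hand in.

```bash
python3 - <<'E'
from h import *
c=cams.camera('scene')['img'].astype(int); a=cv2.imread('pics/scene0.png').astype(int)
d=np.abs(c-a).max(2)
for n,(x0,y0,x1,y1) in dict(meter=(365,258,448,340),driver=(110,95,182,145),looks=(285,235,360,330)).items(): print(n,(d[y0:y1,x0:x1]>60).sum())
s=manip.observe();print(s['time_s'],s['contact_force'])
print(manip.hand_in())
E
```

```text
meter 0
driver 0
looks 370
38.25 [ 0.41097932  0.05214783 -0.79071912]
the job is handed in; nothing more can be done
None
```

The transformer is mounted on the stud and ready for its nut. On the stud, from the bottom up, are the black pad, the yellow transformer, the red fibre disc and the steel cup washer, dome up. The job was handed in at about 38 s, with the gripper open and about 80 mm above the stack.

**What I did:** I lowered each part until the force showed light contact (4 to 7 N) at the expected height, then released it. The first try at the pad missed: the fingertips slid over its top with about 12 N. I re-measured, went lower, and the second grip held.

**Last checks:**
- **Stack:** the wrist and scene pictures show it flat and roughly concentric, with the stud tip showing through the washer and the solder tags facing the green terminal strip.
- **Bystanders:** the multimeter and the nut driver showed no image change from the start.
- **Look-alikes:** 370 pixels changed in that image area. It also held the washer I took away, so I put the change down to that and did not check further. No move went for the look-alikes, and one pink washer and the turquoise one were in the gripper camera's view throughout the washer pick.
- **Camera disagreement:** the top and scene cameras disagreed by 4 to 8 mm on part positions, so I aimed from wrist-camera measurements instead.

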